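# Load the last marker: nest, slide home over the pins, latch, start

## Task

Get the small wooden last half marked: set it down upright on the marking machine's pallet plate, lengthwise and centred between the two pairs of posts, then slide the pallet back under the head until both its holes drop over the locating pins and it lies flat on the bed. Swing the latch fully shut over the pallet's corner, then press the large start key gently until it gives and let go; leave everything else on the bench where it is.

Things in the scene. Friction and masses are not known exactly. Their poses are not given: they have to be found in the camera images.
- marker: bench marking machine, fixed; grey bed 325 x 280 mm, its top 22 mm above the bench, a column at the rear with a white head over the bed. Origin: on the bench under the bed's middle; x to the rear (the pallet's way in), y left, z up. Steel side guides, 8 mm high, inner faces at y = +-102 mm from x = 0 to 100 mm, flared for 30 mm in front, lead the pallet with 2 mm play each side; bed, guides and pins are slippery
- head_front (a point): lower front edge of the white marking head, in its middle, 138 mm above the bench; the head is 94 mm wide (y) and reaches from here back to the column. Its steel nozzle, 25 mm farther back, ends 109 mm above the bench. Axes as the machine's
- pin_left (a point): foot (on the bed's top) of the left locating pin: steel, fixed, 11 mm in diameter, 5 mm high with a domed top; at x = +81, y = +85 mm of the machine. Axes as the machine's
- pin_right (a point): foot of the right locating pin, the same, at x = +81, y = -85 mm of the machine
- hole_left (a point): centre, at the underside, of the round hole (14 mm) at the left rear of the pallet: a loose aluminium plate 105 (x) x 200 (y) x 8 mm, about 0.5 kg, that starts askew on the bed before the pins. Axes: x to the rear, y left, z up. The rear edge is a lip turned up 7.5 mm in 16 mm: pushed back, the plate rides up on the pins and drops 5 mm when the holes are over them, and goes no farther
- hole_right (a point): centre, at the underside, of the slotted hole (14 x 18 mm, long in y) at the right rear of the pallet, 170 mm from the round one; both are 36 mm behind the plate's middle. Home: both holes over their pins, plate flat on the bed
- pallet_handle (a point): middle of the pallet's handle: round steel bar, 10 mm thick, 80 mm long along y, open in front, about 29 mm between it and the plate's front edge; 18.5 mm above the plate's underside, 123 mm in front of the line of the holes. Axes as the pallet's
- nest (a point): middle of the nest, on the plate's upper face, 8 mm above its underside, 28 mm in front of the line of the holes. Four steel posts, 8 mm thick and 14 mm high, stand at x = +-30.5 and y = +-45 mm of it: 53 mm free between the front pair and the rear pair. Axes as the pallet's. The last half lies along y here, either way round
- small_last_mid (a point): centre, 25 mm above its underside, of the small maple last half: loose, about 0.18 kg, pale wood, slightly curved, 152 mm long (its x) by 44 mm wide (its y) by 50 mm high (its z, up). Grasp it across its width (about 35 mm wide at the middle). The big last half is about 200 mm long and 62 mm high
- latch (a joint): swing latch at the left of the bed, a flat steel bar turning on a vertical pivot: 0 = open (tail and grip to the front), 1.57 = shut (a stop), the nose over the pallet's left front corner and the tail pointing left; it turns clockwise seen from above and stays where it is left (about 1 N at the grip). It passes 2 mm above the pallet only when that is home
- latch_grip (a point): middle of the latch's upright black grip, 20 mm thick, 35 mm high (from 17 mm below to 17 mm above this point), on the tail 60 mm from the pivot; the bar's top is 40 mm above the bench
- latch_pivot (a point): on the latch's pivot axis, at the height of latch_grip. Its x axis points from the grip to the pivot
- start_key (a joint): travel of the start key: 0 = free; stiff spring, 2.5 N per mm; counts as pressed from 1.4 mm (3.5 N); stops at 2.4 mm (6 N)
- key_top (a point): middle of the top of the start key, the largest key (30 x 34 mm, white) near the front of the key pod; z points out of the panel, which slopes 0.2 rad towards the operator; it is pushed along -z, straight down will do
- big_last: big maple last half, about 200 mm long, 62 mm high, lying loose; leave alone. Origin: middle of its underside
- felt_pad: felt rubbing pad, 102 x 63 x 21 mm, in front of the key pod; leave alone. Origin: middle of its underside
- spanner: combination spanner, about 150 mm long, 8 mm thick, near the front edge; leave alone. Origin: middle of its underside

How it is judged:
By the outcome, as a careful person would: the job done as asked, in the order asked, and still so for the second after the job is handed in, with the robot touching nothing.
It also fails if it takes over 72 s, if anything falls off the work surface, if the arm or the gripper's body presses on something with over 40 N, if the wrist force passes 120 N, or if a joint passes its speed limit or range.

## Robot

A 6-joint arm with a two-finger parallel gripper is mounted at the origin on a cart in front of the work surface, level with it; the furniture and walls round the work are solid. World frame = base frame: x ahead of the robot, y to its left, z up, the work surface at z = 0. Lengths are in m, angles in rad, forces in N, time in s.
With the tool pointing down it reaches from about 0.225 to 0.875 m from the base axis. Payload 3.4 kg.
Tool frame: the origin (TCP) lies on the centre line of the jaws, within the pads' length; the fingertips stand 11 mm ahead of it and the grasp point (between the pads) lies 8 mm behind it; z points along the fingers, y is the line along which they close (so a half turn about z gives the same grasp; the last joint's range is limited). The gripper opens to 85 mm and grips with 20 to 120 N. Pads are 22 mm wide; open, the fingers measure 114 mm over their backs; the gripper's body (76 mm by 85 mm) begins 54 mm behind the grasp point. The pads swing forward as they close: fully open they stand 13 mm farther back than shut.
Start: joints at [-1.35, 0.276, 1.505, -0, 1.361, -0.121], TCP at [0.193, -0.542, 0.209] pointing down, gripper open.
Joint ranges: [-2.89, 2.89], [-0.75, 2.08], [0.22, 2.7], [-1.18, 4.32], [0.11, 2.71], [-2.7, 2.7]. Speed limits (rad/s): [2.57, 2.57, 3.14, 3.14, 3.14, 3.14].

## Interface

Orientations are given as a unit quaternion [w, x, y, z].
In Python, from rig import manip, eyes, job gives the robot as it stands.
- The arm moves only by the tool drive_tool, never from a script. Its argument "rows" is a list of rows, each a list of 3 entries, a list of its own where there are three numbers: the turn, a rotation vector about the world's x, y, z in rad, then the shift along the world's x, y, z in cm, then the finger opening in cm, from 0 to 8.54. A call has 1 to 8 rows; each row shifts and turns the commanded pose from where the row before left it; what a row does not reach is not made up. A row lasts 1/8 s, in which the tool goes at most 62.5 mm and 10.7 degrees, less where a joint would pass 70% of its speed; a pose out of reach is approached as far as the arm can. A call is refused whole if a number of a shift passes 6.25 or a number of a turn 0.188, either way. A call with a gripper value outside its range is refused whole. The fingers move at their own pace and stop on an object; "force" is the grip in N (left out, the last holds). Time passes only in rows, so rows that do not move let the fingers close. It gives the time, the measured TCP pose, the force, the opening and the grip force at its end, in the units of the state.
- manip.get_state(): the state, without advancing time (a new reading comes with each control period).
- eyes.get_image(name): name is "side" or "top"; returns the picture (400x640x3 uint8, red, green, blue); there is no depth.
- eyes.get_calibration(name): a dict with "camera_matrix" (3x3 intrinsics, pixels), "k1" (the pictures are not rectified: a ray, as slopes to the right and down, at radius r is drawn at 1 + k1 r^2 times it, then the intrinsics apply), "view" (4x4, takes a point from world to camera coordinates). Camera axes: x right, y up, looking along -z (the intrinsics and any distortion apply to the point x, -y, -z); pixel columns grow to the right and rows downward; lengths in m; the calibration is good to about 2 mm. A picture is of the moment at which its call begins. get_calibration takes no time and is no camera call.
- job.sign_off(): hands the job in; it is judged then, once.
The state is a dict: "clock": time; "qpos": joint angles; "qd": joint speeds; "effort": joint torques, N m; "position": TCP position; "ee_rot": TCP orientation; "contact_force": force on the tool from outside, world axes, zero at the start; "moment": the same for the moment, N m; "width": finger opening in m; "gripper_force": force on a finger pad.
Only numpy, scipy, OpenCV 4.12 (cv2) and the standard library are available. Lean on these libraries where they do the work, as an engineer would, in place of code of your own. Each camera call takes 0.05 s, during which the arm holds its last target. There are 200 camera calls.

## Working session

There is one attempt and no reset: what is moved stays moved. The work goes in short steps, Python scripts to look and compute and a tool call to move; the robot and the scene stay as the last step left them, time stands still between calls to the robot, and variables do not carry over. Pictures are saved under pics/ and viewed, at most 10 in all, crops included, and the job is handed in when it is done.

Besides the shell and the picture viewer there is one more tool, called after "Call:" by a JSON object that holds its "api" and its "payload", one argument or row to a line. drive_tool: Moves the arm, as the interface text tells. Its arguments: {"type":"object","properties":{"rows":{"type":"array"},"force":{"type":"number"}},"required":["rows"]}

```bash
ls; mkdir -p pics; cat > h.py <<'E'
import numpy as np, cv2
from rig import manip, eyes, job
def snap(n,f=None):
    im=eyes.get_image(n)
    if f: cv2.imwrite('pics/'+f,im[:,:,::-1])
    return im
def cal(n):
    c=eyes.get_calibration(n); return np.array(c['camera_matrix']),float(c['k1']),np.array(c['view'])
def ray(n,u,v):
    K,k,V=cal(n)
    d=np.array([k,0,0,0],float)
    p=cv2.undistortPoints(np.array([[[u,v]]],float),K,d)[0,0]
    R=V[:3,:3]; o=-R.T@V[:3,3]
    return o,R.T@np.array([p[0],-p[1],-1])
def onz(n,u,v,z):
    o,d=ray(n,u,v); return o+d*(z-o[2])/d[2]
def proj(n,P):
    K,k,V=cal(n); q=V[:3,:3]@np.array(P)+V[:3,3]
    x,y=q[0]/-q[2],-q[1]/-q[2]; s=1+k*(x*x+y*y)
    return K[0,0]*x*s+K[0,2],K[1,1]*y*s+K[1,2]
def tri(a,b):
    (o1,d1),(o2,d2)=ray(*a),ray(*b)
    t=np.linalg.lstsq(np.c_[d1,-d2],o2-o1,rcond=None)[0]
    p,q=o1+d1*t[0],o2+d2*t[1]; return (p+q)/2,np.linalg.norm(p-q)
E
python3 - <<'E'
from h import *
np.set_printoptions(precision=4,suppress=True)
snap('top','top0.png');snap('side','side0.png')
for n in('top','side'):
    K,k,V=cal(n);print(n,K.tolist(),k,-V[:3,:3].T@V[:3,3]);print(V)
print(manip.get_state())
E
```

```text
pics
top [[452.58738759376894, 0.0, 320.34393721264684], [0.0, 452.58738759376894, 203.03133599556043], [0.0, 0.0, 1.0]] -0.10753284120982742 [ 0.4778 -0.0175  1.5985]
[[ 0.0249 -0.9997 -0.0075 -0.0174]
 [ 0.9972  0.0244  0.0706 -0.5889]
 [-0.0704 -0.0092  0.9975 -1.561 ]
 [ 0.      0.      0.      1.    ]]
side [[438.00461894270836, 0.0, 314.46436060239427], [0.0, 438.00461894270836, 197.57202493428332], [0.0, 0.0, 1.0]] 0.006937203326426809 [0.2051 0.9213 0.7586]
[[-0.9304 -0.3664  0.013   0.5186]
 [ 0.2098 -0.503   0.8384 -0.2157]
 [-0.3007  0.7828  0.5448 -1.0728]
 [ 0.      0.      0.      1.    ]]
{'clock': 0.1, 'qpos': array([-1.35  ,  0.2765,  1.506 ,  0.    ,  1.3607, -0.121 ]), 'qd': array([-0.0007, -0.0024, -0.0034, -0.0003,  0.0014,  0.0004]), 'effort': array([  0.0019, -41.7699, -24.6404,  -0.0002,   0.0058,  -0.    ]), 'position': array([ 0.1926, -0.5413,  0.2079]), 'ee_rot': array([-0.0008,  0.9854,  0.1701, -0.    ]), 'contact_force': array([-0.1227,  0.0276, -0.5305]), 'moment': array([-0.0213, -0.0311,  0.0234]), 'gripper_force': 0.0, 'width': 0.08538908195713583}
```

View pics/top0.png

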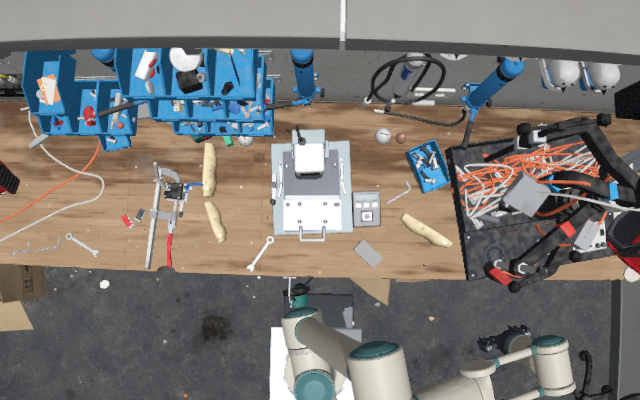

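View pics/side0.png

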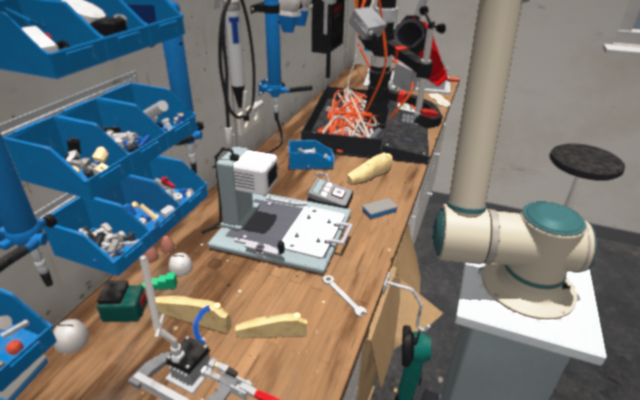

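The top view shows the machine at about (312,185), with the pallet's handle near (313,240) and the key pod at (366,210). There are three pale lasts: (209,170), (215,222) and (427,230). The one at (215,222) is the shortest, about 42 px or 150 mm. I'll zoom in next.

```bash
python3 - <<'E'
from h import *
a=cv2.imread('pics/top0.png');b=cv2.imread('pics/side0.png')
cv2.imwrite('pics/c1.png',cv2.resize(a[125:250,255:390],None,fx=4.8,fy=4.8,interpolation=cv2.INTER_CUBIC)[:600,:800])
cv2.imwrite('pics/c2.png',cv2.resize(b[140:275,200:370],None,fx=4.4,fy=4.4,interpolation=cv2.INTER_CUBIC)[:600,:800])
# lasts
np.set_printoptions(precision=4,suppress=True)
for n,im in(('top',a),('side',b)):
    h=cv2.cvtColor(im,cv2.COLOR_BGR2HSV)
    print(n,[h[y,x].tolist() for x,y in ([(209,170),(215,222),(427,230),(200,250)] if n=='top' else [(272,326),(195,312),(370,168),(280,290)])])
E
```

```text
top [[21, 64, 215], [21, 58, 239], [22, 54, 249], [15, 85, 177]]
side [[19, 101, 157], [20, 98, 156], [23, 88, 246], [14, 118, 196]]
```

View pics/c1.png

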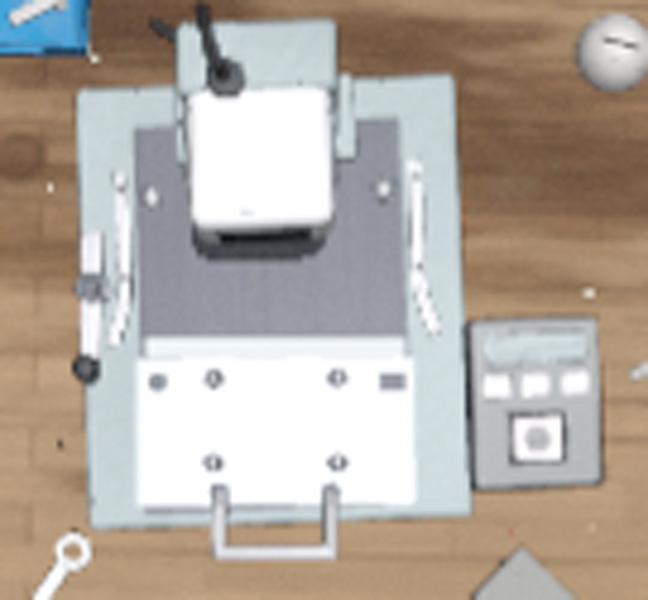

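View pics/c2.png

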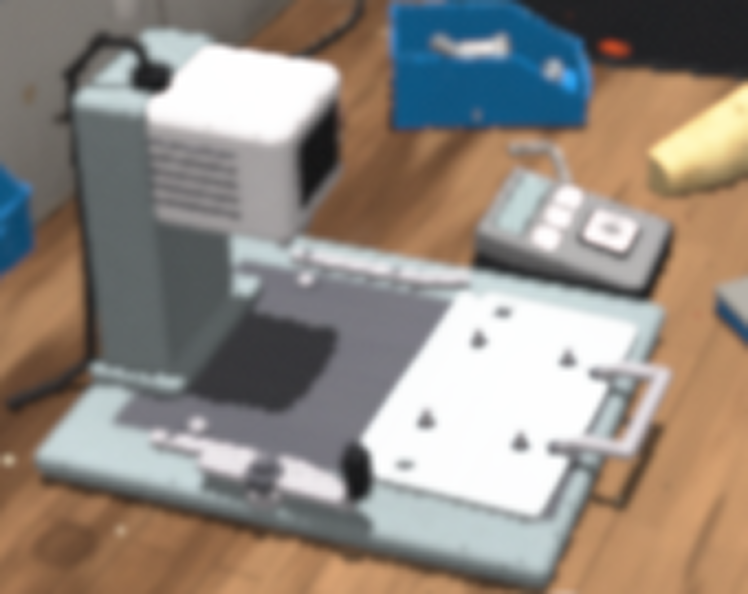

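The top crop shows pins at (152,196) and (384,188), holes at (157,382) and (392,381), the handle bar at (217..335,551), the grip at (86,368), the pivot at (90,287) and the key at (538,438). The bed corners are (77,90), (455,75), (471,513) and (91,527). The side crop shows the grip at (355,472), the key at (610,230), and the pins at (197,425) and (306,278). I'll turn these into positions now.

```bash
python3 - <<'E'
from h import *
np.set_printoptions(precision=4,suppress=True)
T=lambda u,v:('top',(u+.5)/4.8-.5+255,(v+.5)/4.8-.5+125)
S=lambda u,v:('side',(u+.5)/4.4-.5+200,(v+.5)/4.4-.5+140)
P={}
def pr(k,t,z,s=None):
    p=onz(*T(*t),z); P[k]=p
    print(k,p[:2],'side',onz(*S(*s),z)[:2] if s else '', 'tri',*tri(T(*t),S(*s)) if s else '')
for k,t in zip(('RL','RR','FR','FL'),((77,90),(455,75),(471,513),(91,527))): pr(k,t,.022)
pr('pinL',(152,196),.026,(197,425));pr('pinR',(384,188),.026,(306,278))
pr('holeL',(157,382),.03,(404,464));pr('holeR',(392,381),.03,(503,312))
for i,(t,s) in enumerate((((214,377),(426,412)),((337,377),(479,333)),((213,462),(520,435)),((338,462),(568,352)))): pr('post%d'%i,t,.044,s)
pr('hanL',(217,551),.0455,(630,448));pr('hanR',(335,551),.0455,(662,372))
pr('grip',(86,368),.062,(355,450));pr('pivot',(90,287),.045,(264,470));pr('key',(538,438),.04,(610,230))
c=(P['RL']+P['RR']+P['FR']+P['FL'])/4; ex=(P['RL']+P['RR']-P['FR']-P['FL']);print('bed',c,np.arctan2(ex[1],ex[0]),np.linalg.norm(P['RL']-P['FL']),np.linalg.norm(P['RL']-P['RR']))
d=P['pinL']-P['pinR'];print('pins yaw',np.arctan2(-d[0],d[1]),np.linalg.norm(d))
d=P['holeL']-P['holeR'];print('pallet yaw',np.arctan2(-d[0],d[1]),np.linalg.norm(d))
# lasts
im=cv2.imread('pics/top0.png');h=cv2.cvtColor(im,cv2.COLOR_BGR2HSV)
m=cv2.inRange(h,(17,30,185),(30,110,255))
m[:135]=0;m[270:]=0
cs,_=cv2.findContours(m,cv2.RETR_EXTERNAL,cv2.CHAIN_APPROX_NONE)
for q in cs:
    if cv2.contourArea(q)>250:
        r=cv2.minAreaRect(q);b=cv2.boxPoints(r);w=np.array([onz('top',*p,.03) for p in b])
        print(r, w.mean(0), np.linalg.norm(w[1]-w[0]),np.linalg.norm(w[2]-w[1]))
E
```

```text
RL [0.7964 0.1782] side  tri
RR [ 0.814 -0.1  ] side  tri
FR [ 0.4926 -0.118 ] side  tri
FL [0.4756 0.1573] side  tri
pinL [0.7181 0.1199] side [0.7137 0.1191] tri [0.7162 0.1191 0.0256] 0.004276247983718901
pinR [ 0.728  -0.0495] side [ 0.7247 -0.052 ] tri [ 0.7259 -0.0502  0.027 ] 0.003985976672105856
holeL [0.5816 0.1118] side [0.5793 0.1096] tri [0.5802 0.1112 0.0311] 0.0029049860752776466
holeR [ 0.5865 -0.0584] side [ 0.5832 -0.0604] tri [ 0.5847 -0.0589  0.0307] 0.0037432791796536626
post0 [0.5853 0.0698] side [0.58  0.075] tri [0.5842 0.0695 0.039 ] 0.0031817838137834856
post1 [ 0.5875 -0.0185] side [ 0.5815 -0.0137] tri [ 0.5859 -0.0192  0.0394] 0.004023076400357198
post2 [0.5243 0.0688] side [0.5194 0.0741] tri [0.5231 0.0686 0.039 ] 0.002955032792565497
post3 [ 0.5265 -0.0207] side [ 0.5217 -0.016 ] tri [ 0.5251 -0.0212  0.0397] 0.003181063038220877
hanL [0.4608 0.0641] side [0.4544 0.0626] tri [0.4577 0.0632 0.0452] 0.006586733560680376
hanR [ 0.463  -0.0201] side [ 0.4598 -0.0165] tri [ 0.4619 -0.0204  0.0423] 0.0021424189861493537
grip [0.5882 0.16  ] side [0.594  0.144
[... 225 characters left out ...]
6040325261856
bed [0.6446 0.0294 0.022 ] 0.060557780213884006 0.3215417182302867 0.2787750258391269
pins yaw 0.05818577571179634 0.16972751667660996
pallet yaw 0.028713211000002622 0.17019712058361414
((426.5735168457031, 231.04409790039062), (56.937530517578125, 10.804409980773926), 30.963756561279297) [ 0.4999 -0.3747  0.03  ] 0.037790541773704354 0.19872639541433842
((214.40538024902344, 221.0675506591797), (43.30414962768555, 10.440048217773438), 72.89727020263672) [0.5166 0.3655 0.03  ] 0.03693948691100804 0.15194361651498528
((207.8743896484375, 169.56993103027344), (10.84535026550293, 53.30968475341797), 4.573921203613281) [0.6975 0.3965 0.03  ] 0.18952380539740699 0.03913263437725713
```

Machine: origin about (0.641, 0.030), yaw 0.059. Pallet: yaw about 0.026, nest (0.5545, 0.024). Spacings match the given sizes. The views differ by about 4 mm in x. Next I'll check the small last in both views.

```bash
python3 - <<'E'
from h import *
np.set_printoptions(precision=4,suppress=True)
a=cv2.imread('pics/top0.png');b=cv2.imread('pics/side0.png')
out=[]
for n,im,(x0,y0,x1,y1),lo in(('top',a,(190,195,240,250),(16,25,190)),('side',b,(225,300,320,350),(17,60,120))):
    h=cv2.cvtColor(im,cv2.COLOR_BGR2HSV);m=cv2.inRange(h,lo,(32,130 if n=='side' else 95,255));k=np.zeros_like(m);k[y0:y1,x0:x1]=m[y0:y1,x0:x1]
    cs,_=cv2.findContours(k,cv2.RETR_EXTERNAL,cv2.CHAIN_APPROX_NONE);q=max(cs,key=cv2.contourArea)
    k[:]=0;cv2.drawContours(k,[q],-1,255,-1);M=cv2.moments(k,True);c=(M['m10']/M['m00'],M['m01']/M['m00'])
    print(n,M['m00'],c,cv2.boundingRect(q),cv2.minAreaRect(q));out.append((n,*c))
    if n=='top':
        pts=np.array([onz('top',u,v,.035)[:2] for v,u in np.argwhere(k)]);w,V=np.linalg.eigh(np.cov(pts.T));ax=V[:,1]*np.sign(V[0,1]);mu=pts.mean(0)
        s=(pts-mu)@ax;t=(pts-mu)@[-ax[1],ax[0]];print('yaw',np.arctan2(ax[1],ax[0]),'mu',mu,s.min(),s.max())
        mid=mu+ax*(s.min()+s.max())/2; print('mid',mid)
        for l in np.arange(-.07,.071,.02):
            j=abs(s-(s.min()+s.max())/2-l)<.008;print(round(l,2),t[j].min(),t[j].max(),t[j].mean())
    v=im[y0:y1,x0:x1].copy();cv2.drawContours(v,[q-[x0,y0]],-1,(0,0,255),1);cv2.imwrite('pics/m_%s.png'%n,cv2.resize(v,None,fx=6,fy=6,interpolation=cv2.INTER_NEAREST))
print('tri',tri(*out))
x=cv2.imread('pics/m_top.png');y=cv2.imread('pics/m_side.png');W=np.zeros((330,880,3),np.uint8);W[:330,:300]=x[:330];W[:300,305:875]=y[:300];cv2.imwrite('pics/m.png',cv2.resize(W,(800,300)))
T=lambda u,v:('top',(u+.5)/4.8-.5+255,(v+.5)/4.8-.5+125)
print('headfront',onz(*T(190,222),.24),onz(*T(262,238),.138),onz(*T(325,255),.138))
print('lens expected side of last', proj('side',[.516,.366,.025]))
E
```

```text
top 463.0 (211.26133909287256, 220.0950323974082) (190, 201, 34, 43) ((210.982666015625, 222.97793579101562), (41.61870574951172, 25.611509323120117), 51.8427734375)
yaw 0.5764407958302108 mu [0.5193 0.3754] -0.0826126985066656 0.06777328714481565
mid [0.5131 0.3714]
-0.07 -0.005216085168551077 0.02046366111748516 0.007647880799279498
-0.05 -0.01468389695767611 0.017571612524852582 0.0019183970210547175
-0.03 -0.017027107292709846 0.014686300974887259 -0.0010666436615258958
-0.01 -0.020486540479906494 0.01303985728101802 -0.0034187138354329857
0.01 -0.029952789097435865 0.009627881572226661 -0.009193836408802766
0.03 -0.0310633084041668 0.04112119366472137 -0.0009376604285000907
0.05 -0.030936439370495006 0.05882698823639457 0.009505010617908654
0.07 -0.030250595206034892 0.05171825801136221 -0.00801393636643524
side 1449.0 (272.9799861973775, 326.2063492063492) (235, 312, 73, 26) ((270.978515625, 324.8132019042969), (24.113229751586914, 72.24597930908203), 88.21009063720703)
tri (array([0.5123, 0.373 , 0.0327]), np.float64(0.015095130249572573))
headfront [0.6694 0.0767 0.24  ] [0.674  0.0346 0.138 ] [ 0.6634 -0.0083  0.138 ]
lens expected side of last (np.float64(269.44768925320113), np.float64(325.3904910967722))
```

View pics/m.png

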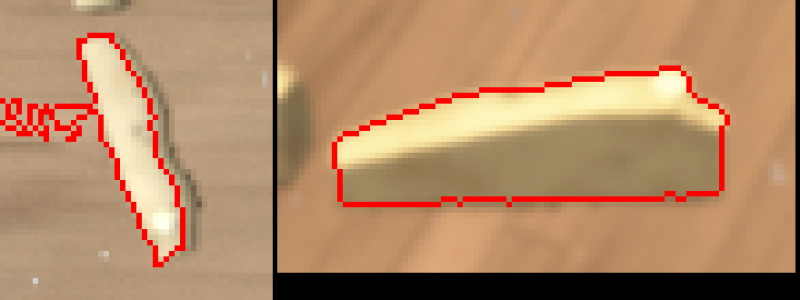

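The mask overlay shows the small last lying with its tall end towards the front. The side-view bottom edge runs from about (237,337) to (306.5,336), and the wood spur in the top mask can be ignored. The middle of that edge gives a cross-check.

```bash
python3 - <<'E'
from h import *
np.set_printoptions(precision=4,suppress=True)
a=onz('side',236.9,337.3,0);b=onz('side',306.5,336,0);print(a,b,np.linalg.norm(a-b),np.arctan2(*(a-b)[1::-1]))
im=cv2.imread('pics/top0.png');h=cv2.cvtColor(im,cv2.COLOR_BGR2HSV)
m=cv2.inRange(h,(17,30,195),(30,90,255));k=np.zeros_like(m);k[195:250,200:232]=m[195:250,200:232]
k=cv2.morphologyEx(k,cv2.MORPH_OPEN,np.ones((3,3)))
cs,_=cv2.findContours(k,cv2.RETR_EXTERNAL,cv2.CHAIN_APPROX_NONE);q=max(cs,key=cv2.contourArea)
for z in(.02,.04):
    w=np.array([onz('top',*p[0],z)[:2] for p in q],np.float32);r=cv2.minAreaRect(w*1000);print(z,r, cv2.fitLine(w,cv2.DIST_L2,0,.01,.01).ravel())
    # width profile
    ang=.298;ax=np.array([np.cos(ang),np.sin(ang)]);c=np.array(r[0])/1000
    s=(w-c)@ax;t=(w-c)@[-ax[1],ax[0]]
    for l in(-.06,-.03,-.015,0,.015,.03,.06):
        j=abs(s-l)<.006;print(l,t[j].min().round(4),t[j].max().round(4),end='; ')
    print()
E
```

```text
[0.5763 0.4018 0.    ] [0.4405 0.3431 0.    ] 0.14788400302278576 0.4084246903768848
0.02 ((516.1323852539062, 368.40606689453125), (151.96177673339844, 35.71500778198242), 19.239347457885742) [0.932  0.3623 0.5122 0.3682]
-0.06 -0.0124 0.009; -0.03 -0.018 0.0146; -0.015 -0.0139 0.0154; 0 -0.0132 0.0161; 0.015 -0.0151 0.0185; 0.03 -0.0169 0.0184; 0.06 -0.0069 0.019; 
0.04 ((515.6467895507812, 363.5168151855469), (150.03636169433594, 35.26250076293945), 19.23932456970215) [0.932  0.3623 0.5118 0.3633]
-0.06 -0.0123 0.0089; -0.03 -0.0178 0.0144; -0.015 -0.0137 0.0152; 0 -0.013 0.0159; 0.015 -0.0149 0.0183; 0.03 -0.0167 0.0181; 0.06 -0.0068 0.0188;
```

Call:
{"api": "drive_tool", "payload": {
  "rows": [
    [[0, 0, 0], [2.0, 5.65, 0], 8.5],
    [[0, 0, 0], [2.0, 5.65, 0], 8.5],
    [[0, 0, 0], [2.0, 5.65, 0], 8.5],
    [[0, 0, 0], [2.0, 5.65, 0], 8.5],
    [[0, 0, 0], [2.0, 5.65, 0], 8.5],
    [[0, 0, 0], [2.0, 5.65, 0], 8.5],
    [[0, 0, 0], [2.0, 5.65, 0], 8.5],
    [[0, 0, 0], [2.0, 5.65, 0], 8.5]
  ],
  "force": 40
}}

```text
clock: 1.1
position: [0.3529, -0.0879, 0.2087]
ee_rot: [0.0, 0.985, 0.17, 0.0]
contact_force: [0.8, -0.2, 0.2]
width: 0.0851
gripper_force: 0.0
```

Call:
{"api": "drive_tool", "payload": {
  "rows": [
    [[0, 0, 0], [2.0, 5.65, 0], 8.5],
    [[0, 0, 0], [2.0, 5.65, 0], 8.5],
    [[0, 0, 0], [2.0, 5.65, 0], 8.5],
    [[0, 0, 0], [2.0, 5.65, 0], 8.5],
    [[0, 0, 0], [2.0, 5.65, -1], 8.5],
    [[0, 0, 0], [2.0, 5.65, -1.5], 8.5],
    [[0, 0, 0], [2.0, 5.65, -1.5], 8.5],
    [[0, 0, 0], [2.0, 5.5, -2], 8.5]
  ]
}}

```text
clock: 2.1
position: [0.5132, 0.3628, 0.1481]
ee_rot: [0.0, 0.985, 0.17, 0.0]
contact_force: [1.5, -0.3, 0.4]
width: 0.085
gripper_force: 0.0
```

Call:
{"api": "drive_tool", "payload": {
  "rows": [
    [[0, 0, 0], [0, 0, -5], 8.5],
    [[0, 0, 0], [0, 0, -4], 8.5],
    [[0, 0, 0], [0, 0, -2.4], 8.5],
    [[0, 0, 0], [0.1, 0, -1.4], 8.5],
    [[0, 0, 0], [0, 0, 0], 3],
    [[0, 0, 0], [0, 0, 0], 2],
    [[0, 0, 0], [0, 0, 0], 2],
    [[0, 0, 0], [0, 0, 0], 2]
  ]
}}

```text
clock: 3.1
position: [0.5143, 0.3611, 0.0217]
ee_rot: [-0.0, 0.985, 0.17, 0.001]
contact_force: [-0.1, 0.1, 0.1]
width: 0.0201
gripper_force: 0.1
```

```bash
python3 - <<'E'
from h import *
s=manip.get_state();print(s['position'],s['ee_rot'],s['width'],s['gripper_force'],s['contact_force'])
a=snap('top');b=snap('side')
W=np.zeros((600,800,3),np.uint8)
W[:, :390]=cv2.resize(a[190:260,190:255],(390,600));W[:400,400:]=cv2.resize(b[290:360,220:330],(400,400))
cv2.imwrite('pics/g1.png',W[:,:,::-1])
E
```

```text
[0.51426362 0.36107039 0.02172945] [-3.21676854e-04  9.85436940e-01  1.70038696e-01  8.80292632e-04] 0.0201038492635217 0.10688362864812007 [-0.05744207  0.12393877  0.12560094]
```

View pics/g1.png

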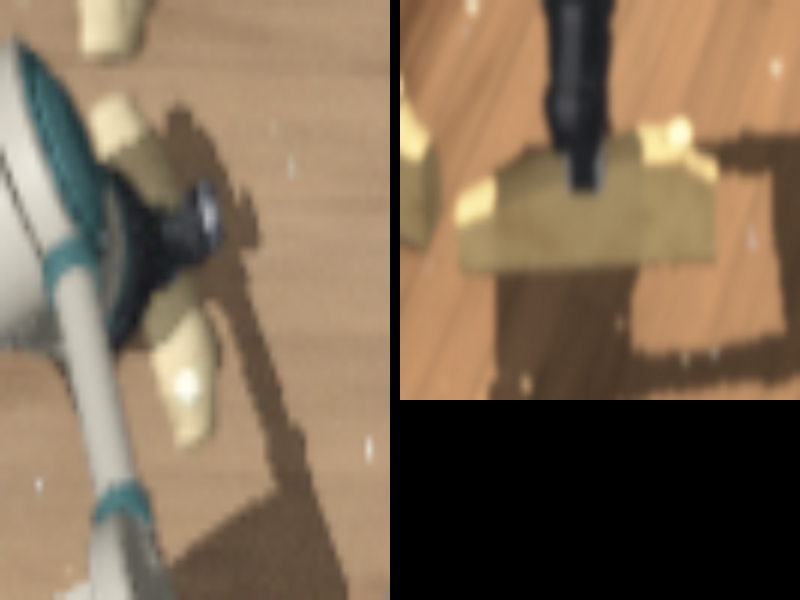

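```bash
python3 - <<'E'
from h import *
n=np.array([-.335,.942,0]);c=np.array([.5143,.3611,0])
for w in(.01,.0175,.0425):
  for z in(.011,.03,.06):print(w,z,'side+',np.round(proj('side',c+n*w+[0,0,z]),1),'top-',np.round(proj('top',c-n*w+[0,0,z]),1))
s=manip.get_state();print(s['width'],s['gripper_force'],s['clock'])
E
```

```text
0.01 0.011 side+ [270.9 332.1] top- [219.5 221. ]
0.01 0.03 side+ [270.5 326.1] top- [218.3 220.8]
0.01 0.06 side+ [269.9 316.2] top- [216.2 220.5]
0.0175 0.011 side+ [270.5 335. ] top- [221.5 220.3]
0.0175 0.03 side+ [270.1 328.9] top- [220.3 220.1]
0.0175 0.06 side+ [269.5 319. ] top- [218.3 219.8]
0.0425 0.011 side+ [269.1 344.8] top- [228.2 218.1]
0.0425 0.03 side+ [268.7 338.7] top- [227.  217.9]
0.0425 0.06 side+ [268.  328.7] top- [225.2 217.6]
0.019916079356214988 0.32321794977178797 3.2
```

Call:
{"api": "drive_tool", "payload": {
  "rows": [
    [[0, 0, 0], [0, 0, 0], 1],
    [[0, 0, 0], [0, 0, 0], 1],
    [[0, 0, 0], [0, 0, 0], 1]
  ]
}}

```text
clock: 3.58
position: [0.515, 0.3614, 0.0222]
ee_rot: [-0.0, 0.985, 0.17, 0.002]
contact_force: [0.2, -0.7, 5.6]
width: 0.0107
gripper_force: 39.8
```

```bash
python3 - <<'E'
from h import *
s=manip.get_state();print(s['width'],s['gripper_force'],s['clock'],s['position'])
a=snap('top');b=snap('side')
W=np.zeros((600,800,3),np.uint8)
W[:, :390]=cv2.resize(a[205:240,205:240],(390,600));W[:400,400:]=cv2.resize(b[300:345,235:310],(400,400),interpolation=cv2.INTER_CUBIC)
cv2.imwrite('pics/g2.png',W[:,:,::-1])
E
```

```text
0.010696364048553198 39.78856226561675 3.575 [0.51495522 0.36138875 0.02219209]
```

View pics/g2.png

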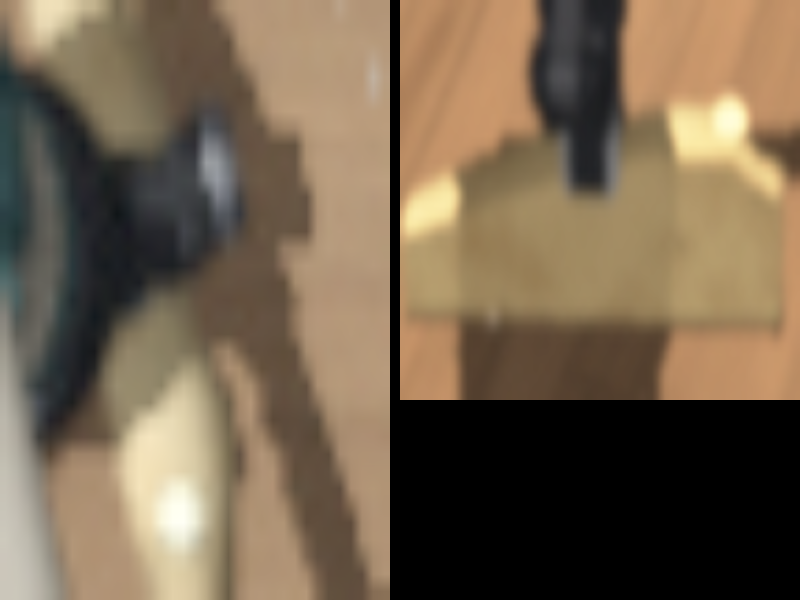

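The fingers stopped on something 10.7 mm wide with 40 N, but the last should be about 35 mm there. The views show the near fingertip only at the last's upper edge (side, about (271,321)). A small 2 cm lift will show whether the last follows.

Call:
{"api": "drive_tool", "payload": {
  "rows": [
    [[0, 0, 0], [0, 0, 0.5], 1],
    [[0, 0, 0], [0, 0, 0.5], 1],
    [[0, 0, 0], [0, 0, 0.5], 1],
    [[0, 0, 0], [0, 0, 0.5], 1],
    [[0, 0, 0], [0, 0, 0], 1]
  ]
}}

```text
clock: 4.3
position: [0.514, 0.3609, 0.0412]
ee_rot: [-0.0, 0.985, 0.17, 0.0]
contact_force: [-0.1, 0.3, -2.8]
width: 0.0112
gripper_force: 32.2
```

```bash
python3 - <<'E'
from h import *
s=manip.get_state();print(s['width'],s['gripper_force'],s['position'],s['contact_force'],s['moment'])
o=cv2.imread('pics/side0.png');b=snap('side')[:,:,::-1];cv2.imwrite('pics/side_l.png',b)
a=snap('top')[:,:,::-1];cv2.imwrite('pics/top_l.png',a);ot=cv2.imread('pics/top0.png')
def cl(im,bright=False):
    h=cv2.cvtColor(im,cv2.COLOR_BGR2HSV);return h
for nm,im in(('orig',o),('now',b)):
    h=cl(im);print(nm)
    for r in range(306,348,2):
        print(r,''.join('%4d'%im[r,c].mean() for c in range(230,316,4)))
E
```

```text
0.01124043596558323 32.15085778661887 [0.51403415 0.36089485 0.04123306] [-0.09885955  0.29257143 -2.77073557] [-0.00440377 -0.03516906 -0.02685571]
orig
306  143 138 133 136 136 150 151 149 153 149 158 154 153 152 146 152 154 147 145 148 145 150
308  139 137 131 143 144 150 152 149 151 152 156 157 153 150 145 151 154 143 145 147 146 152
310  134 130 134 141 149 153 152 149 149 156 151 156 153 148 150 150 152 142 146 145 146 152
312  134 129 141 139 150 152 151 149 147 159 157 156 155 149 161 161 172 182 147 145 144 150
314  127 131 144 144 150 151 150 149 149 157 162 163 172 190 206 206 230 238 149 145 146 152
316  117 136 140 149 150 153 151 155 175 171 185 202 212 222 226 220 232 236 150 146 148 154
318  111 140 141 147 149 155 176 200 215 207 217 223 223 229 228 220 220 209 176 152 148 154
320  109 140 146 147 160 186 205 219 226 226 228 227 218 210 199 195 185 181 200 191 149 153
322  106 136 149 178 203 211 217 226 228 224 212 186 153 140 132 130 124 129 172 201 151 152
324  105 139 187 215 220 222 222 221 202 167 142 133 131 131 127 125 121 123 124 147 150 153
326  105 153 220
[... 2263 characters left out ...]
2  70  65  67  69  67  68  69  69  70 106 153 144
334  143 146  87  69  62  66  67  71  72  72  64  66  67  67  65  65  63  64  65 101 151 144
336  145 148 136 123  73  67  66  71  70  71  63  68  68  66  68  68  68  69  68 102 147 146
338  145 148 145 142  87  65  66  73  72  70  65  67  68  65 116 123 126 126 121 124 145 147
340  147 147 140 142  88  65  70  74  74  68  68  66  68  67 141 143 146 146 151 151 144 148
342  146 146 142 143  85  63  74  75  73  65  64  66  66  78 140 144 145 147 152 151 144 150
344  146 140 145 147  83  66  74  74  72  66  62  63  64  86 137 144 145 147 150 147 146 148
346  147 140 146 149  85  70  75  73  70  66  64  64  69  94 138 146 146 148 151 143 145 146
```

The last came up with the fingers: its bottom edge rose about 7 px for a 2 cm lift and stayed level, so it is held. I'll carry it over the nest and turn it.

Call:
{"api": "drive_tool", "payload": {
  "rows": [
    [[0, 0, 0], [0, 0, 5], 1],
    [[0, 0, 0.1], [0, 0, 5], 1],
    [[0, 0, 0.17], [0.7, -4, 0], 1],
    [[0, 0, 0.17], [0.7, -5, 0], 1],
    [[0, 0, 0.17], [0.7, -5, 0], 1],
    [[0, 0, 0.17], [0.7, -5, 0], 1],
    [[0, 0, 0.17], [0.7, -5, 0], 1],
    [[0, 0, 0.17], [0.6, -4, 0], 1]
  ]
}}

```text
clock: 5.4
position: [0.5546, 0.0787, 0.1406]
ee_rot: [0.0, 0.743, 0.669, -0.0]
contact_force: [-0.5, -0.1, -2.0]
width: 0.0107
gripper_force: 31.5
```

Call:
{"api": "drive_tool", "payload": {
  "rows": [
    [[0, 0, 0.135], [0, -3, 0], 1],
    [[0, 0, 0], [0, -2, 0], 1],
    [[0, 0, 0], [0, -0.7, 0], 1],
    [[0, 0, 0], [0, 0, 0], 1]
  ]
}}

```text
clock: 5.9
position: [0.5547, 0.0241, 0.1407]
ee_rot: [-0.0, 0.698, 0.716, 0.0]
contact_force: [-0.6, -0.1, -1.0]
width: 0.0107
gripper_force: 31.5
```

```bash
python3 - <<'E'
from h import *
s=manip.get_state();print(s['width'],s['gripper_force'],s['position'],s['ee_rot'],s['contact_force'],s['qpos'])
a=snap('top','top_n.png');b=snap('side','side_n.png')
W=np.zeros((600,800,3),np.uint8)
print(proj('top',s['position']),proj('side',s['position']))
W[:300, :400]=cv2.resize(a[190:250,275:355],(400,300));W[:600,405:800]=cv2.resize(b[130:250,260:339],(395,600),interpolation=cv2.INTER_CUBIC)
cv2.imwrite('pics/n1.png',W[:,:,::-1])
E
```

```text
0.010655838103215187 31.452769414172508 [0.5546511  0.02410566 0.14065914] [-2.66468610e-04  6.98332946e-01  7.15772996e-01  2.09664032e-04] [-0.64382663 -0.13640463 -1.04908411] [-8.23657267e-02  2.93131427e-01  1.65656490e+00  7.13294801e-04
  1.19204006e+00 -1.07294108e-01]
(np.float64(311.43441159607727), np.float64(210.85885082079992)) (np.float64(312.753295698505), np.float64(195.0940884616613))
```

View pics/n1.png

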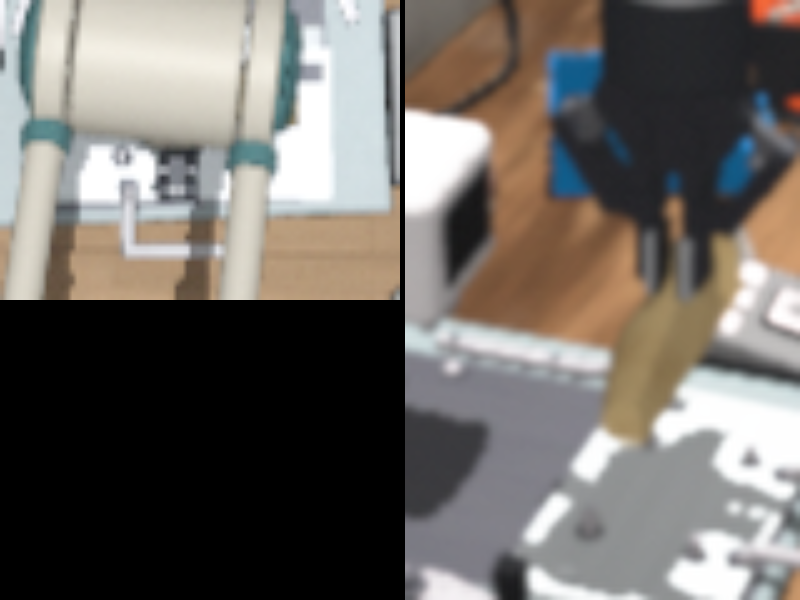

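In the side view the fingers hold the last by its narrow top ridge, near (313,185). It hangs level along y over the nest. I'll lower it to just above the plate.

Call:
{"api": "drive_tool", "payload": {
  "rows": [
    [[0, 0, 0], [0, 0, -3], 1],
    [[0, 0, 0], [0, 0, -3], 1],
    [[0, 0, 0], [0, 0, -1.5], 1],
    [[0, 0, 0], [0, 0, -0.8], 1],
    [[0, 0, 0], [0, 0, 0], 1]
  ]
}}

```text
clock: 6.62
position: [0.555, 0.024, 0.0578]
ee_rot: [0.0, 0.698, 0.716, 0.0]
contact_force: [-0.2, 0.3, -0.9]
width: 0.0104
gripper_force: 31.5
```

Call:
{"api": "drive_tool", "payload": {
  "rows": [
    [[0, 0, 0], [0, 0, -0.2], 1],
    [[0, 0, 0], [0, 0, -0.15], 1],
    [[0, 0, 0], [0, 0, -0.1], 1],
    [[0, 0, 0], [0, 0, 0], 1]
  ]
}}

```text
clock: 7.12
position: [0.5549, 0.0236, 0.0534]
ee_rot: [0.0, 0.698, 0.716, 0.0]
contact_force: [0.2, -0.8, -0.7]
width: 0.0105
gripper_force: 31.5
```

Call:
{"api": "drive_tool", "payload": {
  "rows": [
    [[0, 0, 0], [0, 0, -0.1], 1],
    [[0, 0, 0], [0, 0, -0.1], 1],
    [[0, 0, 0], [0, 0, 0], 1]
  ]
}}

```text
clock: 7.5
position: [0.5551, 0.0234, 0.0524]
ee_rot: [0.001, 0.698, 0.716, 0.0]
contact_force: [-2.5, -1.7, 6.5]
width: 0.0105
gripper_force: 33.6
```

Call:
{"api": "drive_tool", "payload": {
  "rows": [
    [[0, 0, 0], [0, 0, 0], 2.5],
    [[0, 0, 0], [0, 0, 0], 5],
    [[0, 0, 0], [0, 0, 0], 6],
    [[0, 0, 0], [0, 0, 2], 6],
    [[0, 0, 0], [0, 0, 5], 6],
    [[0, 0, 0], [0, 0, 5], 6],
    [[0, 0, 0], [-2, -5, 3], 6],
    [[0, 0, 0], [-2, -5, 0], 6]
  ]
}}

```text
clock: 8.5
position: [0.5164, -0.0774, 0.2041]
ee_rot: [0.003, 0.697, 0.717, 0.002]
contact_force: [0.2, -0.7, -1.5]
width: 0.0597
gripper_force: 0.0
```

Call:
{"api": "drive_tool", "payload": {
  "rows": [
    [[0, 0, 0], [-2, -5, 0], 6],
    [[0, 0, 0], [-2, -5, 0], 6],
    [[0, 0, 0], [-2, -5, 0], 6],
    [[0, 0, 0], [0, 0, 0], 6]
  ]
}}

```text
clock: 9.0
position: [0.4534, -0.2294, 0.201]
ee_rot: [0.0, 0.7, 0.714, -0.001]
contact_force: [0.8, 1.1, -0.3]
width: 0.0599
gripper_force: 0.0
```

```bash
python3 - <<'E'
from h import *
s=manip.get_state();print(s['width'],s['position'],s['contact_force'])
a=snap('top','top_p.png');b=snap('side','side_p.png')
W=np.zeros((600,800,3),np.uint8)
W[:600, :400]=cv2.resize(a[140:245,270:340],(400,600),interpolation=cv2.INTER_CUBIC)
W[:600,405:800]=cv2.resize(b[180:270,270:350],(395,600),interpolation=cv2.INTER_CUBIC)
cv2.imwrite('pics/p1.png',W[:,:,::-1])
E
```

```text
0.059900812695832695 [ 0.45343146 -0.22943825  0.20097483] [ 0.77056975  1.12009376 -0.27949381]
```

View pics/p1.png

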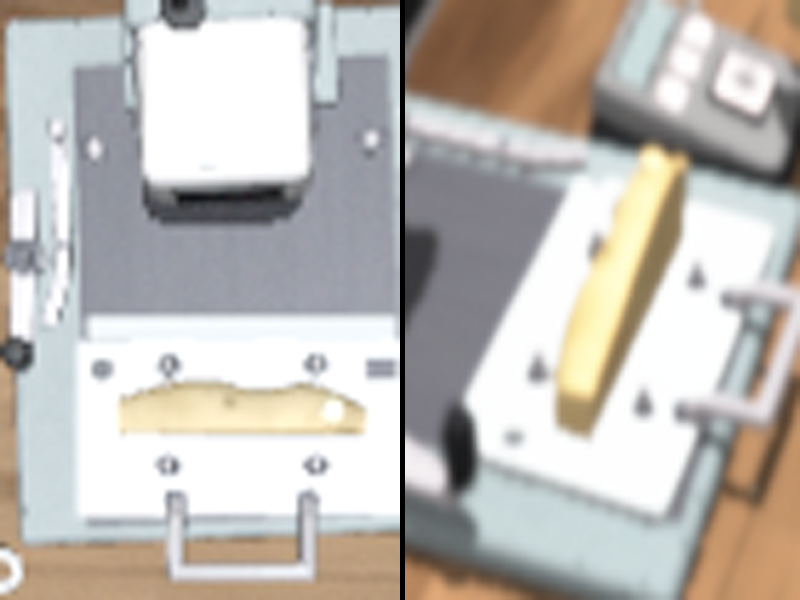

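The pictures show the last standing upright and lengthwise in the nest. In the top crop it spans columns 120–365 and rows 382–435, and the posts' middle is at (243,414). It is parallel, centred along y, and about 2 mm to the rear in x, which is within the play. Next is the handle at about (0.460, 0.022).

Call:
{"api": "drive_tool", "payload": {
  "rows": [
    [[0, 0, 0], [0.1, 5, -1], 2.4],
    [[0, 0, 0], [0.1, 5, -1], 2.4],
    [[0, 0, 0], [0.1, 5, -1], 2.4],
    [[0, 0, 0], [0.1, 5, -2], 2.4],
    [[0, 0, 0], [0.1, 4, -2], 2.4],
    [[0, 0, 0], [0.1, 1.1, -3], 2.4],
    [[0, 0, 0], [0, 0, -2], 2.4],
    [[0, 0, 0], [0, 0, 0], 2.4]
  ]
}}

```text
clock: 10.1
position: [0.4591, 0.0266, 0.08]
ee_rot: [-0.002, 0.697, 0.717, -0.001]
contact_force: [0.1, 0.1, 0.4]
width: 0.024
gripper_force: 0.0
```

Call:
{"api": "drive_tool", "payload": {
  "rows": [
    [[0, 0, 0], [0.1, -0.4, -1.5], 2.4],
    [[0, 0, 0], [0, 0, -1], 2.4],
    [[0, 0, 0], [0, 0, -0.8], 2.4],
    [[0, 0, 0], [0, 0, -0.6], 2.4],
    [[0, 0, 0], [0, 0, -0.2], 2.4],
    [[0, 0, 0], [0, 0, 0], 2.4]
  ],
  "force": 20
}}

```text
clock: 10.85
position: [0.4618, 0.0207, 0.0402]
ee_rot: [0.0, 0.698, 0.716, 0.0]
contact_force: [0.2, -0.3, 1.1]
width: 0.024
gripper_force: 0.0
```

Call:
{"api": "drive_tool", "payload": {
  "rows": [
    [[0, 0, 0], [0, 0, 0], 1.2],
    [[0, 0, 0], [0, 0, 0], 0.5],
    [[0, 0, 0], [0, 0, 0], 0.5]
  ],
  "force": 20
}}

```text
clock: 11.22
position: [0.4618, 0.0207, 0.0404]
ee_rot: [0.0, 0.698, 0.716, 0.0]
contact_force: [-1.1, -0.0, 0.3]
width: 0.0051
gripper_force: 0.0
```

```bash
python3 - <<'E'
from h import *
s=manip.get_state();print(s['width'],s['gripper_force'],s['position'],s['contact_force'])
b=snap('side','side_h.png');p=cv2.imread('pics/side_p.png')
print(proj('side',s['position']),proj('side',s['position']-[0,0,.011]))
for r in range(210,250,2):
    print(r,''.join('%4d'%b[r,c].mean() for c in range(320,360,2)),' | ',''.join('%4d'%p[r,c].mean() for c in range(320,360,2)))
E
```

```text
0.005110469327839063 0.0 [0.46181291 0.02072832 0.04037109] [-1.13980524 -0.01275388  0.29425161]
(np.float64(345.01346130735163), np.float64(233.1830869859815)) (np.float64(344.8052872092097), np.float64(236.42784735316113))
210  227 143 114 176 242 237 181  77  43  41  39  37  41 128 119  40  36  57  81  52  |   226 143 114 175 242 239 230 225 223 221 220 218 215 215 204 157  77  66  67  75
212  197 116 115 210 254 254 252 226 186 145  56  39  41 115 105  40  36  36  37  38  |   196 116 115 209 254 254 253 251 249 242 235 227 220 218 210 153  94  71  71  76
214  146 112 115 215 254 254 254 254 254 249 155  46  39  80  78  39  39  39  38  41  |   145 111 115 214 254 254 254 254 254 254 253 251 235 217 190 142 138 124 115  82
216  118 110 133 243 254 254 254 254 254 254 207  74  65  56  63  39  44  79  64  79  |   118 111 132 243 254 254 254 254 254 254 254 253 219 211 158 130 147 150 148 127
218  112 115 200 253 250 252 254 254 254 254 199  93  80  56  97  57  59 128 133 136  |   111 115 199 253 249 251 254 254 254 254 254 245 202 194 124 130 149 150 150 147
220  112 156 251 252 193
[... 1825 characters left out ...]
 136 152 149 148 149
242  229 198 104  89 115 109 107 116 117 119 121 123  96  69  64  68  68  67  67  75  |   241 253 206 143 144 131 154 168 167 180 198 210 151  75  99 149 151 149 148 151
244  204 153 138 131 124  84  87  98  92  85  91  94  77  65  66  68  67  65  66  69  |   254 254 252 249 217 119 161 175 129 133 146 144 118  73 126 151 149 147 148 154
246  147 145 146 143 111  75  95  95  78  69  69  69  67  64  68  67  66  66  67  71  |   254 254 254 253 191 114 135 114 111 145 153 136  84  93 145 149 147 147 150 158
248  172 145 144 132  85  84  97  88  70  68  69  68  63  66  67  66  67  66  70  73  |   254 254 254 243 147 182 193 115 112 151 150 110  72 125 148 147 146 148 154 162
```

The fingers closed to 5 mm on nothing. In the side view the fingertips end near row 227, above the still visible bar, whereas the stated tip would be at row 236. So the real tips stand about 25–30 mm higher than nominal, which also explains the shallow grip on the last. I'll reopen and go down in small, force-checked steps.

Call:
{"api": "drive_tool", "payload": {
  "rows": [
    [[0, 0, 0], [-0.1, 0, 0], 2.4],
    [[0, 0, 0], [0, 0, 0], 2.4],
    [[0, 0, 0], [0, 0, -0.3], 2.4],
    [[0, 0, 0], [0, 0, -0.3], 2.4],
    [[0, 0, 0], [0, 0, -0.2], 2.4],
    [[0, 0, 0], [0, 0, 0], 2.4]
  ]
}}

```text
clock: 12.02
position: [0.4605, 0.0207, 0.032]
ee_rot: [-0.0, 0.698, 0.716, -0.0]
contact_force: [-0.6, -0.0, -0.9]
width: 0.024
gripper_force: 0.0
```

```bash
python3 - <<'E'
from h import *
s=manip.get_state();print(s['width'],s['position'],s['contact_force'])
b=snap('side','side_h2.png')
for z in(0,-.011,.02):print(z,np.round(proj('side',s['position']+[0,0,z]),1))
W=cv2.resize(b[170:260,290:400],(733,600),interpolation=cv2.INTER_CUBIC)
cv2.imwrite('pics/h2.png',W[:,:,::-1])
E
```

```text
0.023985634274976745 [0.46053157 0.0207351  0.03198335] [-0.62487013 -0.04261747 -0.93255696]
0 [345.3 235.8]
-0.011 [345.1 239. ]
0.02 [345.7 229.8]
```

View pics/h2.png

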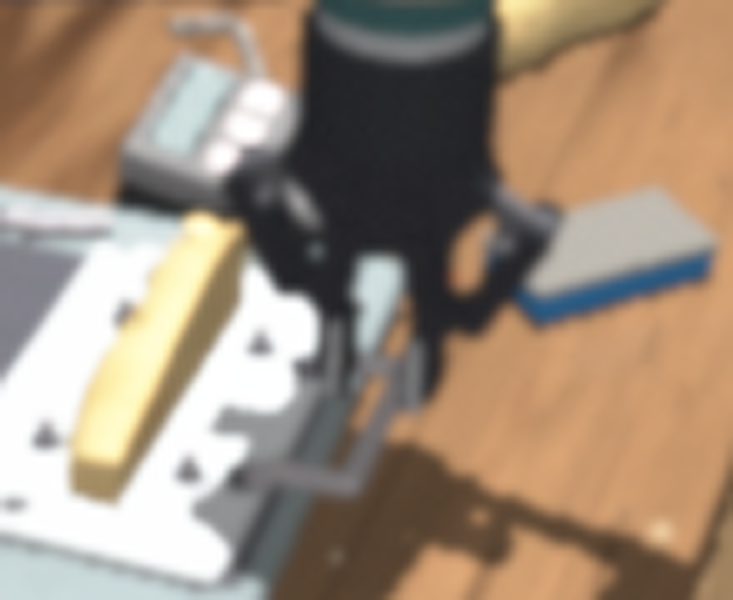

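The crop shows the two fingertips at (335,395) and (415,410), straddling the handle bar, which runs (355,490) to (400,365). The tips still look about 7 mm above the bar. There is no contact force, so I'll go further down.

Call:
{"api": "drive_tool", "payload": {
  "rows": [
    [[0, 0, 0], [0, 0, -0.3], 2.4],
    [[0, 0, 0], [0, 0, -0.3], 2.4],
    [[0, 0, 0], [0, 0, -0.2], 2.4],
    [[0, 0, 0], [0, 0, 0], 2.4]
  ]
}}

```text
clock: 12.58
position: [0.4606, 0.0207, 0.024]
ee_rot: [-0.0, 0.698, 0.716, -0.0]
contact_force: [-0.2, 0.1, 0.4]
width: 0.0243
gripper_force: 0.0
```

Call:
{"api": "drive_tool", "payload": {
  "rows": [
    [[0, 0, 0], [0, 0, -0.3], 2.4],
    [[0, 0, 0], [0, 0, -0.3], 2.4],
    [[0, 0, 0], [0, 0, -0.2], 2.4],
    [[0, 0, 0], [0, 0, 0], 2.4]
  ]
}}

```text
clock: 13.08
position: [0.4606, 0.0207, 0.016]
ee_rot: [-0.0, 0.698, 0.716, -0.0]
contact_force: [-0.3, -0.5, 0.5]
width: 0.0239
gripper_force: 0.0
```

Call:
{"api": "drive_tool", "payload": {
  "rows": [
    [[0, 0, 0], [0, 0, -0.3], 2.4],
    [[0, 0, 0], [0, 0, -0.2], 2.4],
    [[0, 0, 0], [0, 0, 0], 1.5],
    [[0, 0, 0], [0, 0, 0], 0.7],
    [[0, 0, 0], [0, 0, 0], 0.7],
    [[0, 0, 0], [0, 0, 0], 0.7]
  ],
  "force": 20
}}

```text
clock: 13.82
position: [0.4603, 0.0207, 0.0111]
ee_rot: [-0.0, 0.698, 0.716, -0.0]
contact_force: [-1.0, -0.3, -0.2]
width: 0.0091
gripper_force: 20.3
```

Holding the bar now (9 mm, 20 N). Next I'll square the pallet to the machine: turn it +0.031 and shift y −3.6 mm.

Call:
{"api": "drive_tool", "payload": {
  "rows": [
    [[0, 0, 0.01], [0, -0.12, 0], 0.7],
    [[0, 0, 0.01], [0, -0.12, 0], 0.7],
    [[0, 0, 0.011], [0, -0.12, 0], 0.7],
    [[0, 0, 0], [0.4, 0.02, 0], 0.7],
    [[0, 0, 0], [0.8, 0.05, 0], 0.7],
    [[0, 0, 0], [0.8, 0.05, 0], 0.7],
    [[0, 0, 0], [0.4, 0.02, 0], 0.7],
    [[0, 0, 0], [0, 0, 0], 0.7]
  ],
  "force": 40
}}

```text
clock: 14.82
position: [0.4857, 0.0184, 0.0112]
ee_rot: [0.001, 0.687, 0.727, 0.0]
contact_force: [-0.9, 0.4, -0.2]
width: 0.0081
gripper_force: 39.2
```

```bash
python3 - <<'E'
from h import *
np.set_printoptions(precision=4,suppress=True)
s=manip.get_state();print(s['width'],s['gripper_force'],s['position'],s['ee_rot'],s['contact_force'])
def white(n,im):
    h=cv2.cvtColor(im,cv2.COLOR_BGR2HSV);m=cv2.inRange(h,(0,0,235),(180,25,255))
    return m
for f in('side_p.png',None):
    im=cv2.imread('pics/'+f) if f else snap('side','side_1.png')[:,:,::-1]
    m=white('side',im);m[:185]=0;m[262:]=0;m[:,:270]=0;m[:,350:]=0
    cs,_=cv2.findContours(m,cv2.RETR_EXTERNAL,cv2.CHAIN_APPROX_NONE)
    for q in cs:
        if cv2.contourArea(q)>60:
            hull=cv2.convexHull(q);ap=cv2.approxPolyDP(hull,3,True)[:,0]
            print(f,cv2.contourArea(q));print([(tuple(int(x) for x in p),onz('side',*p,.03)[:2].round(4).tolist()) for p in ap])
E
```

```text
0.008053815820486759 39.220815896987915 [0.4857 0.0184 0.0112] [0.0006 0.6866 0.727  0.0004] [-0.8953  0.3901 -0.2337]
side_p.png 1230.0
[((306, 206), [0.6136, -0.0732]), ((344, 214), [0.4965, -0.0773]), ((321, 256), [0.4924, 0.1209]), ((288, 248), [0.5827, 0.1239]), ((283, 240), [0.6086, 0.0988])]
None 853.0
[((296, 205), [0.6431, -0.0667]), ((319, 211), [0.5687, -0.0638]), ((325, 226), [0.5271, -0.002]), ((313, 253), [0.5154, 0.1177]), ((272, 242), [0.6318, 0.1175])]
```

Call:
{"api": "drive_tool", "payload": {
  "rows": [
    [[0, 0, 0], [0.6, 0.03, 0], 0.7],
    [[0, 0, 0], [1.2, 0.07, 0], 0.7],
    [[0, 0, 0], [1.3, 0.08, 0], 0.7],
    [[0, 0, 0], [1.3, 0.08, 0], 0.7],
    [[0, 0, 0], [1.3, 0.08, 0], 0.7],
    [[0, 0, 0], [1.2, 0.07, 0], 0.7],
    [[0, 0, 0], [0.7, 0.04, 0], 0.7],
    [[0, 0, 0], [0.3, 0.02, 0], 0.7]
  ],
  "force": 30
}}

```text
clock: 15.88
position: [0.5639, 0.0232, 0.0112]
ee_rot: [-0.0, 0.687, 0.727, -0.0]
contact_force: [-5.6, -0.7, 3.7]
width: 0.0081
gripper_force: 39.7
```

Call:
{"api": "drive_tool", "payload": {
  "rows": [
    [[0, 0, 0], [0.2, 0.01, 0], 0.7],
    [[0, 0, 0], [0.3, 0.02, 0], 0.7],
    [[0, 0, 0], [0.3, 0.02, 0], 0.7],
    [[0, 0, 0], [0.3, 0.02, 0], 0.7],
    [[0, 0, 0], [0.2, 0.01, 0], 0.7]
  ],
  "force": 20
}}

```text
clock: 16.5
position: [0.5749, 0.024, 0.0106]
ee_rot: [-0.001, 0.687, 0.727, -0.001]
contact_force: [-6.4, -0.5, 1.2]
width: 0.0081
gripper_force: 39.4
```

Call:
{"api": "drive_tool", "payload": {
  "rows": [
    [[0, 0, 0], [0.3, 0.02, 0], 0.7],
    [[0, 0, 0], [0.3, 0.02, 0], 0.7],
    [[0, 0, 0], [0.2, 0.01, 0], 0.7],
    [[0, 0, 0], [0, 0, 0], 0.7]
  ],
  "force": 20
}}

```text
clock: 17.0
position: [0.586, 0.0246, 0.0111]
ee_rot: [0.001, 0.687, 0.727, 0.001]
contact_force: [-1.4, 0.2, -1.1]
width: 0.008
gripper_force: 39.1
```

```bash
python3 - <<'E'
from h import *
np.set_printoptions(precision=4,suppress=True)
s=manip.get_state();print(s['width'],s['gripper_force'],s['position'],s['ee_rot'],s['contact_force'],s['moment'])
a=snap('top','top_2.png');im=snap('side','side_2.png')[:,:,::-1]
h=cv2.cvtColor(im,cv2.COLOR_BGR2HSV)
m=cv2.inRange(h,(15,60,110),(32,170,255));m[:170]=0;m[262:]=0;m[:,:240]=0;m[:,345:]=0
cs,_=cv2.findContours(m,cv2.RETR_EXTERNAL,cv2.CHAIN_APPROX_NONE)
for q in cs:
    if cv2.contourArea(q)>100: print('last?',cv2.contourArea(q),cv2.boundingRect(q),cv2.minAreaRect(q))
o=cv2.imread('pics/side_p.png');h=cv2.cvtColor(o,cv2.COLOR_BGR2HSV)
m=cv2.inRange(h,(15,60,110),(32,170,255));m[:170]=0;m[262:]=0;m[:,:240]=0;m[:,345:]=0
cs,_=cv2.findContours(m,cv2.RETR_EXTERNAL,cv2.CHAIN_APPROX_NONE)
for q in cs:
    if cv2.contourArea(q)>100: print('orig',cv2.contourArea(q),cv2.boundingRect(q),cv2.minAreaRect(q))
c=np.array([.5545,.0245,.05]);c2=c+[.1233,.0,0]
print(proj('side',c),proj('side',c2))
E
```

```text
0.007994739942625149 39.06737208366394 [0.586  0.0246 0.0111] [0.0008 0.6867 0.7269 0.0008] [-1.3921  0.154  -1.1295] [0.0505 0.1138 0.0674]
last? 447.5 (256, 192, 28, 42) ((270.015869140625, 213.14158630371094), (13.705820083618164, 45.344905853271484), 32.2756462097168)
orig 446.5 (301, 201, 27, 44) ((312.7752990722656, 222.35955810546875), (12.719972610473633, 47.4879035949707), 32.0053825378418)
(np.float64(312.38882407706467), np.float64(223.18638261867386)) (np.float64(271.60436248857417), np.float64(213.20301764399827))
```

Call:
{"api": "drive_tool", "payload": {
  "rows": [
    [[0, 0, 0], [0.25, 0.015, 0], 0.7],
    [[0, 0, 0], [0.25, 0.015, 0], 0.7],
    [[0, 0, 0], [0.25, 0.015, 0], 0.7],
    [[0, 0, 0], [0.25, 0.015, 0], 0.7],
    [[0, 0, 0], [0, 0, 0], 0.7]
  ],
  "force": 20
}}

```text
clock: 17.73
position: [0.596, 0.0251, 0.0115]
ee_rot: [0.001, 0.687, 0.727, 0.001]
contact_force: [0.2, 0.4, -1.6]
width: 0.008
gripper_force: 39.1
```

Call:
{"api": "drive_tool", "payload": {
  "rows": [
    [[0, 0, 0], [0.15, 0.01, 0], 0.7],
    [[0, 0, 0], [0.15, 0.01, 0], 0.7],
    [[0, 0, 0], [0, 0, 0], 0.7]
  ]
}}

```text
clock: 18.1
position: [0.5973, 0.0253, 0.0113]
ee_rot: [-0.0, 0.687, 0.727, -0.0]
contact_force: [-1.7, 0.9, 1.2]
width: 0.0083
gripper_force: 39.3
```

Call:
{"api": "drive_tool", "payload": {
  "rows": [
    [[0, 0, 0], [0.15, 0.01, 0], 0.7],
    [[0, 0, 0], [0.1, 0.01, 0], 0.7],
    [[0, 0, 0], [0, 0, 0], 0.7]
  ]
}}

```text
clock: 18.48
position: [0.5995, 0.0255, 0.0112]
ee_rot: [-0.001, 0.687, 0.727, -0.001]
contact_force: [-4.8, -0.3, 4.1]
width: 0.008
gripper_force: 39.6
```

```bash
python3 - <<'E'
from h import *
np.set_printoptions(precision=4,suppress=True)
s=manip.get_state();print(s['width'],s['gripper_force'],s['position'],s['ee_rot'],s['contact_force'],s['moment'])
im=snap('side','side_3.png')
# expected home features: holes/pins, plate corners in side view with mask of white
M=np.array([.641,.030]);y=.058;R=np.array([[np.cos(y),-np.sin(y)],[np.sin(y),np.cos(y)]])
pm=np.array([.7211,.0345]);O=pm-R@[.081,0]
for nm,q,z in(('pinL',(.081,.085),.03),('FL corner home',(-.0075,.1),.03),('FR',(-.0075,-.1),.03),('lip L',(.0975,.1),.0375),('lip R',(.0975,-.1),.0375),('hL',(-.042,.04),.0405)):
    print(nm,np.round(proj('side',[*(O+R@q),z]),1))
for r in range(204,262,2):
    print(r,''.join('%4d'%im[r,c].mean() for c in range(222,320,4)))
E
```

```text
0.00798515958677569 39.56291198730469 [0.5995 0.0255 0.0112] [-0.0005  0.6866  0.727  -0.0005] [-4.8157 -0.2706  4.0923] [-0.08    0.842   0.0221]
pinL [243.4 234.9]
FL corner home [271.7 245.1]
FR [297.9 204.7]
lip L [235.1 234.7]
lip R [265.3 196.2]
hL [292.1 231.3]
204   97 106 106 106  87  88  89  89 209 226 250 129 128 110 109  44  38  38  36  83  36 159 188  46 138
206   94 106 107 107  87  88  89  90 174 230 183 128 121 109 121 129  37  38  37  96  36 182 112  48 205
208   90 105 108 107  88  88  89  93 105 231 121 132 115 108 181 193  40  39  37  65  36 135  47 106 221
210   89 106 107 107  88  88  89  97 107 150 123 132 111 109 250 165 113  46  37  79  38  46  41 144 206
212   88 106 108 107  89  89  91  99 128 123 130 128 111 113 254 144 242  97  36  63  38  39  70 132 140
214   85 106 106 106  90  88  96 101 142 117 129 119 111 125 254 246 223 101  69  60  39  55 114 131 130
216   78 106 106 107  91  89  99 114 136 117 128 111 110 144 254 254 245 108  90  78  42 115 129 130 130
218   75 106 106 108  92  93  99 136 120 120 126 106 115 186 254 254 230 114  97  89  43 121 132
[... 1513 characters left out ...]
31 165 108 134 239 240 228  81  27 128 124 103  84  62  64  89 119 128
250   84 107 130 160 185 211 133 101 106  82 132 227 240 241 131  31 186 160 138 126 105  69  60  74 111
252   85  64  78 105 126 156 160 129 105 119 144 139 188 229 142  66 210 207 196 166 145 117  84  62  66
254  127  89  73  73  81 101 122 141 138 124 123 101 109 141 126 169 211 210 211 210 203 175 149  99  63
256  119 100 117 110  84  66  75  96 115 113 126 118 102  99 109 157 213 213 210 211 212 212 206 182 131
258  102 107 126 123 119 109  75  63  69  90 108 123 115 106 101 105 212 213 213 212 213 214 214 213 208
260   95 139 121 126 122 117  99 101  74  63  80  90 103 106 108 107 199 209 214 213 214 214 212 214 214
```

Call:
{"api": "drive_tool", "payload": {
  "rows": [
    [[0, 0, 0], [0.1, 0.005, 0], 0.7],
    [[0, 0, 0], [0.1, 0.005, 0], 0.7],
    [[0, 0, 0], [0, 0, 0], 0.7]
  ]
}}

```text
clock: 18.9
position: [0.5998, 0.0254, 0.0112]
ee_rot: [-0.002, 0.686, 0.727, -0.002]
contact_force: [-8.7, -1.3, 6.2]
width: 0.0085
gripper_force: 39.9
```

Call:
{"api": "drive_tool", "payload": {
  "rows": [
    [[0, 0, 0], [-0.15, -0.01, 0], 0.7],
    [[0, 0, 0], [-0.15, -0.01, 0], 0.7],
    [[0, 0, 0], [-0.15, -0.01, 0], 0.7],
    [[0, 0, 0], [-0.1, 0, 0], 0.7],
    [[0, 0, 0], [0, 0, 0], 0.7]
  ]
}}

```text
clock: 19.52
position: [0.598, 0.0254, 0.0113]
ee_rot: [0.001, 0.687, 0.727, 0.001]
contact_force: [2.0, -0.7, -2.2]
width: 0.0081
gripper_force: 39.0
```

```bash
python3 - <<'E'
from h import *
np.set_printoptions(precision=4,suppress=True)
s=manip.get_state();print(s['gripper_force'],s['position'],s['contact_force'],s['moment'])
im=snap('side','side_4.png')
y=.058;R=np.array([[np.cos(y),-np.sin(y)],[np.sin(y),np.cos(y)]]);O=np.array([.7211,.0345])-R@[.081,0]
for nm,q in(('L',(.081,.085)),('R',(.081,-.085))):
    u,v=proj('side',[*(O+R@q),.03]);print(nm,u,v);u,v=int(round(u)),int(round(v))
    for g in(im,cv2.imread('pics/side_1.png')): 
        for r in range(v-5,v+6): print(' '.join('%3d'%g[r,c].mean() for c in range(u-9,u+10)))
        print()
E
```

```text
38.99180710315704 [0.598  0.0254 0.0113] [ 2.0159 -0.703  -2.1854] [ 0.0546 -0.2961  0.0756]
L 243.41952143949857 234.87266502341456
190 238 252 253 253 253 253 253 254 254 254 254 254 253 253 253 250 240 196
233 250 253 254 253 253 254 254 254 254 254 254 254 254 254 254 254 250 214
249 253 254 254 253 254 254 254 254 253 252 253 253 254 254 254 254 251 227
251 253 254 254 254 254 254 253 251 245 241 243 247 252 254 254 254 253 244
245 251 253 254 254 254 254 252 241 221 215 219 230 248 253 254 254 254 252
210 239 250 253 254 254 254 251 238 221 224 227 234 249 253 254 254 254 254
154 201 237 249 252 253 253 252 248 244 246 248 249 252 254 254 254 254 254
160 186 217 231 237 243 248 249 249 249 251 252 253 254 254 254 254 254 254
202 218 222 216 203 209 226 236 240 242 246 249 251 252 253 253 254 254 254
216 221 220 205 189 199 222 231 235 234 233 234 238 242 245 249 251 252 252
196 189 186 186 193 207 222 230 234 234 232 233 235 233 233 234 237 241 244

110 102  99 100 103 105 107 110 112 110 104  92  84  79  70  64  63  63  63
122 117 115 115 116 117 119 122 124 124 121 115 110 10
[... 1717 characters left out ...]
 230 232 231 230
186 193 199 202 206 208 199 178 164 158 151 162 179 192 204 218 224 226 226
153 158 164 170 177 185 185 176 166 159 151 152 158 158 160 170 180 186 192
134 134 137 140 146 152 156 157 159 166 173 174 169 155 142 143 153 159 162
135 129 129 129 131 133 134 138 154 185 204 193 168 151 143 149 159 166 163
143 129 127 128 128 128 129 134 157 196 216 197 158 135 135 141 149 153 153
140 128 128 129 128 128 128 130 143 167 179 164 135 123 126 130 133 135 136
127 125 127 129 128 128 127 126 127 133 136 127 122 122 125 128 129 129 130
114 124 129 129 129 129 129 128 126 127 125 123 125 126 128 128 128 128 129
114 125 130 130 130 130 129 130 129 128 128 128 129 129 128 129 128 128 128
```

Call:
{"api": "drive_tool", "payload": {
  "rows": [
    [[0, 0, 0], [-0.15, -0.01, 0], 0.7],
    [[0, 0, 0], [-0.15, -0.01, 0], 0.7],
    [[0, 0, 0], [0, 0, 0], 0.7]
  ]
}}

```text
clock: 19.95
position: [0.5967, 0.0248, 0.0119]
ee_rot: [0.002, 0.687, 0.727, 0.002]
contact_force: [6.4, -1.1, -2.8]
width: 0.0082
gripper_force: 38.9
```

The handle has 3.0 mm of play between hard stops (0.5967–0.5998), exactly the 14 mm hole on the 11 mm pin, so the pallet has dropped over the pins. I'll recentre, release and back off.

Call:
{"api": "drive_tool", "payload": {
  "rows": [
    [[0, 0, 0], [0.15, 0.01, 0], 0.7],
    [[0, 0, 0.015], [0.15, 0.01, 0], 0.7],
    [[0, 0, -0.03], [0, 0, 0], 0.7],
    [[0, 0, 0.015], [0, 0, 0], 0.7],
    [[0, 0, 0], [0, 0, 0], 0.7],
    [[0, 0, 0], [0, 0, 0], 2.2],
    [[0, 0, 0], [0, 0, 0], 2.4],
    [[0, 0, 0], [0, 0, 0.4], 2.4]
  ]
}}

```text
clock: 20.95
position: [0.5957, 0.0256, 0.015]
ee_rot: [-0.001, 0.687, 0.727, -0.0]
contact_force: [-0.4, -0.2, 0.2]
width: 0.0241
gripper_force: 0.0
```

Call:
{"api": "drive_tool", "payload": {
  "rows": [
    [[0, 0, 0], [0, 0, 1.5], 2.4],
    [[0, 0, 0], [-0.5, 0, 3], 2.4],
    [[0, 0, 0], [-2, 0, 5], 2.4],
    [[0, 0, 0], [-3, -2, 4], 2.4],
    [[0, 0, 0], [-3, -5, 0], 2.4],
    [[0, 0, 0], [-2, -5, 0], 2.4],
    [[0, 0, 0], [-2, -5, 0], 2.4],
    [[0, 0, 0], [-1, -5, 0], 2.4]
  ]
}}

```text
clock: 21.95
position: [0.4607, -0.1959, 0.1517]
ee_rot: [0.001, 0.687, 0.727, 0.0]
contact_force: [0.8, 0.7, 0.3]
width: 0.0237
gripper_force: 0.0
```

```bash
python3 - <<'E'
from h import *
np.set_printoptions(precision=4,suppress=True)
s=manip.get_state();print(s['clock'],s['position'],s['contact_force'])
a=snap('top','top_5.png')[:,:,::-1];b=snap('side','side_5.png')[:,:,::-1]
h=cv2.cvtColor(a,cv2.COLOR_BGR2HSV)
m=cv2.inRange(h,(15,35,130),(32,140,255));m[:170]=0;m[235:]=0;m[:,:275]=0;m[:,345:]=0
for nm in('last',):
    cs,_=cv2.findContours(m,cv2.RETR_EXTERNAL,cv2.CHAIN_APPROX_NONE);q=max(cs,key=cv2.contourArea);r=cv2.minAreaRect(q);print('last',r,cv2.boundingRect(q),onz('top',*r[0],.07))
y=.058;R=np.array([[np.cos(y),-np.sin(y)],[np.sin(y),np.cos(y)]]);O=np.array([.7231,.0352])-R@[.081,0]
Q=dict(pinL=(.081,.085,.027),pinR=(.081,-.085,.027),p1=(.0835,.045,.044),p2=(.0835,-.045,.044),p3=(.0225,.045,.044),p4=(.0225,-.045,.044),hL=(-.042,.04,.0455),hR=(-.042,-.04,.0455),FL=(-.0075,.1,.03),FR=(-.0075,-.1,.03))
for k,(x,yy,z) in Q.items(): print(k,np.round(proj('top',[*(O+R@[x,yy]),z]),1),end=' ')
print()
g=a.mean(2).astype(int)
print('cols 278..346 step2')
for r in range(178,226,1): print(r,''.join('%4d'%g[r,c] for c in range(278,348,3)))
E
```

```text
21.95 [ 0.4607 -0.1959  0.1517] [0.7785 0.6635 0.3461]
last ((295.0, 173.0), (6.0, 10.0), 90.0) (290, 170, 11, 7) [0.686  0.0855 0.07  ]
pinL [286.2 165.4] pinR [334.7 163.7] p1 [297.3 163.5] p2 [323.2 162.6] p3 [297.8 181. ] p4 [323.8 180.1] hL [299.8 199.5] hR [323.  198.7] FL [282.5 190.5] FR [339.9 188.6] 
cols 278..346 step2
178  217 255 255 255 255 255 239 240 170 173 172 173 173 190 248 255 255 255 255 255 255 255 217 219
179  215 255 255 255 255 255 255 255 240 240 240 241 241 247 255 249 255 255 255 255 255 251 218 220
180  213 255 255 255 255 255 255 247 255 255 255 255 255 255 255 188 251 255 255 255 255 228 220 221
181  214 250 255 255 255 255 255 168 255 255 255 255 255 255 255 165 226 255 255 255 255 244 221 224
182  215 214 255 255 255 255 238 156 255 255 255 255 255 255 255 152 235 255 255 255 255 255 221 220
183  213 216 255 255 255 255 248 163 255 255 255 255 255 255 255 236 255 255 255 255 255 255 221 221
184  204 251 255 255 255 255 255 244 255 255 255 255 255 255 255 255 255 255 255 255 255 252 220 221
185  190 251 255 255 255 255 255 255 255 255 255 255 255 255 
[... 3379 characters left out ...]
16 215 210 159 161 161 161 161 164 164 163 164 165 168 167 169 163 167 163 165 165 213 223 224
220  216 215 210 163 159 163 161 164 162 164 164 165 165 168 169 166 165 167 166 165 166 214 224 224
221  214 216 210 164 161 162 161 163 162 166 165 167 167 166 168 168 165 165 163 163 167 214 223 224
222  214 217 212 163 160 161 160 162 165 165 165 165 168 168 167 167 163 167 165 164 165 209 223 225
223  214 215 212 163 162 163 163 162 166 163 163 164 165 168 167 169 167 165 165 166 165 202 225 225
224  216 216 211 163 162 163 162 162 166 165 165 165 168 167 166 168 165 166 165 165 166 203 224 224
225  216 216 213 161 162 162 161 162 165 166 164 165 166 167 166 167 165 163 166 165 165 202 224 225
```

```bash
python3 - <<'E'
from h import *
a=cv2.imread('pics/top_5.png').mean(2).astype(int);b=cv2.imread('pics/side_5.png');bm=b.mean(2).astype(int)
for nm,u,v in(('L',286,165),('R',335,164)):
    print('top',nm)
    for r in range(v-6,v+8): print(r,' '.join('%3d'%a[r,c] for c in range(u-10,u+11)))
# last in side view
h=cv2.cvtColor(b,cv2.COLOR_BGR2HSV);m=cv2.inRange(h,(15,60,110),(32,170,255));m[:160]=0;m[262:]=0;m[:,:230]=0;m[:,330:]=0
cs,_=cv2.findContours(m,cv2.RETR_EXTERNAL,cv2.CHAIN_APPROX_NONE);q=max(cs,key=cv2.contourArea);print(cv2.contourArea(q),cv2.boundingRect(q),cv2.minAreaRect(q))
print('nest home',proj('side',[.694,.0329,.05]))
print('side right part')
for r in range(184,212): print(r,' '.join('%3d'%bm[r,c] for c in range(252,300,2)))
E
```

```text
top L
159 214 216 214 214 214 214 210 171 252 252 252 251 251 251 251 247 208 177 167 239 255
160 215 214 205 217 218 214 209 170 250 250 249 249 249 249 249 249 249 215 164 242 255
161 215 215 187 234 234 211 221 219 255 255 255 255 255 255 255 255 255 225 163 244 255
162 217 216 191 249 238 202 243 255 255 255 255 255 255 255 255 255 255 250 173 243 255
163 215 217 200 225 209 198 251 255 255 255 255 255 255 255 255 255 255 255 170 244 255
164 216 216 215 193 159 209 251 255 255 252 240 244 254 255 255 255 255 255 163 243 255
165 217 217 219 237 212 222 251 255 250 200 241 206 211 255 255 255 255 255 167 242 255
166 218 218 220 246 247 222 252 255 238 176 238 210 198 255 255 255 255 255 169 241 255
167 218 217 219 247 248 229 251 255 254 190 206 197 240 255 255 255 255 255 196 241 255
168 216 218 219 247 249 245 251 255 255 250 236 245 255 255 255 255 255 252 210 242 255
169 216 216 219 248 252 255 251 255 255 255 255 255 255 255 254 255 246 204 193 237 255
170 217 218 221 251 252 255 247 255 255 255 255 255 255 255 197 215 192 200 199 210 248
171 217 216 218 240 252 255 239 255 25
[... 3687 characters left out ...]

205 132 201 212 219 252 246 213 143 129 130 117 111 108 111 141 251 254 254 254 254 254 254 253 236
206 128 173 194 235 253 230 156 130 131 128 115 110 109 111 159 252 254 254 254 254 254 254 253 229
207 112 133 180 248 253 207 120 126 132 125 113 109 107 115 196 253 254 254 254 254 254 254 252 198
208 101 106 174 248 247 165 111 127 132 121 112 109 108 136 232 251 253 254 254 254 254 254 249 159
209  99 103 158 225 208 131 117 130 131 117 112 109 111 177 248 237 248 254 254 254 254 254 235 137
210  99 110 145 172 149 123 126 132 129 114 111 109 119 222 252 205 233 254 254 254 254 253 207 135
211 101 123 145 143 127 124 130 133 125 112 111 110 138 245 252 174 205 253 254 254 253 249 188 151
```

Both holes show the bright pin inside a dark ring, in the top view at (286,166) and (334.5,164). The posts, handle and front edge lie where home puts them. Next is the latch.

Call:
{"api": "drive_tool", "payload": {
  "rows": [
    [[0, 0, 0.16], [0.5, 4, 0], 3.4],
    [[0, 0, 0.17], [1, 5, 0], 3.4],
    [[0, 0, 0.17], [1.5, 5, 0], 3.4],
    [[0, 0, 0.17], [2, 5, 0], 3.4],
    [[0, 0, 0.17], [2, 5, 0], 3.4],
    [[0, 0, 0.17], [2, 5, 0], 3.4],
    [[0, 0, 0.17], [2, 4, 0], 3.4],
    [[0, 0, 0.17], [1.6, 2.4, 0], 3.4]
  ],
  "force": 20
}}

```text
clock: 23.05
position: [0.588, 0.1626, 0.1512]
ee_rot: [0.0, 0.078, 0.997, 0.001]
contact_force: [-0.2, -1.0, 0.1]
width: 0.0339
gripper_force: 0.0
```

Call:
{"api": "drive_tool", "payload": {
  "rows": [
    [[0, 0, 0.17], [0, 0, -2], 3.4],
    [[0, 0, 0.05], [0, 0, -3], 3.4],
    [[0, 0, 0], [0, 0, -2], 3.4],
    [[0, 0, 0], [0, 0, -0.5], 3.4],
    [[0, 0, 0], [0, 0, 0], 3.4]
  ]
}}

```text
clock: 23.68
position: [0.5879, 0.1598, 0.0759]
ee_rot: [0.0, -0.028, 1.0, 0.0]
contact_force: [-0.0, 0.8, 0.4]
width: 0.0338
gripper_force: 0.0
```

Call:
{"api": "drive_tool", "payload": {
  "rows": [
    [[0, 0, 0], [-0.1, -0.1, -1.2], 3.4],
    [[0, 0, 0], [0, 0, -0.8], 3.4],
    [[0, 0, 0], [0, 0, -0.4], 3.4],
    [[0, 0, 0], [0, 0, 0], 3.4]
  ]
}}

```text
clock: 24.18
position: [0.5865, 0.1582, 0.0508]
ee_rot: [-0.0, -0.028, 1.0, 0.0]
contact_force: [0.2, 0.0, 0.1]
width: 0.0338
gripper_force: 0.0
```

Call:
{"api": "drive_tool", "payload": {
  "rows": [
    [[0, 0, 0], [0, 0, -0.9], 3.4],
    [[0, 0, 0], [0, 0, -0.8], 3.4],
    [[0, 0, 0], [0, 0, -0.5], 3.4],
    [[0, 0, 0], [0, 0, 0], 3.4]
  ]
}}

```text
clock: 24.68
position: [0.5863, 0.1583, 0.0286]
ee_rot: [-0.001, -0.028, 1.0, -0.0]
contact_force: [-0.0, -0.1, 0.5]
width: 0.0341
gripper_force: 0.0
```

Call:
{"api": "drive_tool", "payload": {
  "rows": [
    [[0, 0, 0], [0, 0, 0], 2.4],
    [[0, 0, 0], [0, 0, 0], 1.5],
    [[0, 0, 0], [0, 0, 0], 1.5],
    [[0, 0, 0], [0, 0, 0], 1.5]
  ],
  "force": 20
}}

```text
clock: 25.18
position: [0.5869, 0.1584, 0.0295]
ee_rot: [0.0, -0.028, 1.0, 0.0]
contact_force: [0.7, 0.9, 1.9]
width: 0.0179
gripper_force: 19.6
```

Holding the latch grip (18 mm). I'll swing it along its arc.

Call:
{"api": "drive_tool", "payload": {
  "rows": [
    [[0, 0, -0.157], [0.02, 0.94, 0], 1.5],
    [[0, 0, -0.157], [0.17, 0.93, 0], 1.5],
    [[0, 0, -0.157], [0.31, 0.89, 0], 1.5],
    [[0, 0, -0.157], [0.44, 0.83, 0], 1.5],
    [[0, 0, 0], [0, 0, 0], 1.5]
  ]
}}

```text
clock: 25.8
position: [0.5979, 0.1941, 0.0296]
ee_rot: [0.002, 0.281, 0.96, 0.0]
contact_force: [3.3, -1.5, 0.4]
width: 0.0182
gripper_force: 19.7
```

Call:
{"api": "drive_tool", "payload": {
  "rows": [
    [[0, 0, -0.157], [0.57, 0.75, 0], 1.5],
    [[0, 0, -0.157], [0.67, 0.65, 0], 1.5],
    [[0, 0, -0.157], [0.78, 0.54, 0], 1.5],
    [[0, 0, -0.157], [0.85, 0.41, 0], 1.5],
    [[0, 0, 0], [0, 0, 0], 1.5]
  ]
}}

```text
clock: 26.42
position: [0.6268, 0.2161, 0.0296]
ee_rot: [0.002, 0.563, 0.826, -0.0]
contact_force: [3.0, -3.9, 0.5]
width: 0.0179
gripper_force: 19.7
```

Call:
{"api": "drive_tool", "payload": {
  "rows": [
    [[0, 0, -0.157], [0.9, 0.27, 0], 1.5],
    [[0, 0, -0.157], [0.93, 0.13, 0], 1.5],
    [[0, 0, 0], [0, 0, 0], 1.5]
  ]
}}

```text
clock: 26.8
position: [0.643, 0.2194, 0.0295]
ee_rot: [0.001, 0.686, 0.728, -0.002]
contact_force: [-0.4, -5.2, 3.0]
width: 0.0183
gripper_force: 20.0
```

Call:
{"api": "drive_tool", "payload": {
  "rows": [
    [[0, 0, 0], [0.2, -0.15, 0], 1.5],
    [[0, 0, 0], [0.2, -0.05, 0], 1.5],
    [[0, 0, 0], [0, 0, 0], 1.5]
  ]
}}

```text
clock: 27.18
position: [0.643, 0.2195, 0.0293]
ee_rot: [-0.003, 0.686, 0.728, -0.003]
contact_force: [-6.6, -2.7, 7.3]
width: 0.018
gripper_force: 20.5
```

Call:
{"api": "drive_tool", "payload": {
  "rows": [
    [[0, 0, 0], [-0.3, 0.1, 0], 1.5],
    [[0, 0, 0], [0, 0, 0], 2.6],
    [[0, 0, 0], [0, 0, 0], 3.4],
    [[0, 0, 0], [0, 0, 1], 3.4],
    [[0, 0, 0], [0, 0, 3], 3.4],
    [[0, 0, 0], [0, 0, 5], 3.4],
    [[0, 0, 0], [-3, 0, 4], 3.4],
    [[0, 0, 0], [-4, -2, 0], 1.5]
  ]
}}

```text
clock: 28.18
position: [0.5772, 0.2024, 0.1639]
ee_rot: [0.003, 0.686, 0.727, 0.005]
contact_force: [-0.5, 0.0, -0.4]
width: 0.017
gripper_force: 0.0
```

Call:
{"api": "drive_tool", "payload": {
  "rows": [
    [[0, 0, 0], [-4, -4, 0], 0],
    [[0, 0, 0], [-3, -5, 0], 0],
    [[0, 0, 0], [-2, -6, 0], 0],
    [[0, 0, 0], [0, -6, 0], 0],
    [[0, 0, 0], [0, -6, 0], 0],
    [[0, 0, 0], [1, -5, 0], 0],
    [[0, 0, 0], [2, -3, 0], 0],
    [[0, 0, 0], [2, 0, 0], 0]
  ]
}}

```text
clock: 29.18
position: [0.5354, -0.1513, 0.16]
ee_rot: [0.001, 0.688, 0.726, 0.0]
contact_force: [-0.6, 0.3, -0.0]
width: -0.0004
gripper_force: 0.0
```

```bash
python3 - <<'E'
from h import *
np.set_printoptions(precision=4,suppress=True)
s=manip.get_state();print(s['clock'],s['position'],s['width'],s['contact_force'])
b=snap('side','side_6.png')[:,:,::-1];a=snap('top','top_6.png')[:,:,::-1]
d=np.abs(b.astype(int)-cv2.imread('pics/side_5.png')).max(2)
# dark grip blob, side and top
for n,im,bx in(('side',b,(190,225,300,285)),('top',a,(245,150,300,200))):
    v=im.max(2);m=((v<70)*255).astype(np.uint8);k=np.zeros_like(m);x0,y0,x1,y1=bx;k[y0:y1,x0:x1]=m[y0:y1,x0:x1]
    cs,_=cv2.findContours(k,cv2.RETR_EXTERNAL,cv2.CHAIN_APPROX_NONE)
    for q in cs:
        if cv2.contourArea(q)>3: print(n,cv2.contourArea(q),cv2.boundingRect(q))
for z in(.04,.075): print(z,proj('side',[.643,.2195,z]),proj('top',[.643,.2195,z]))
# key white square
h=cv2.cvtColor(cv2.imread('pics/top0.png'),cv2.COLOR_BGR2HSV);m=cv2.inRange(h,(0,0,222),(180,30,255));k=np.zeros_like(m);k[207:225,357:378]=m[207:225,357:378]
M=cv2.moments(k,True);c=(M['m10']/M['m00'],M['m01']/M['m00']);print('key top',M['m00'],c,cv2.boundingRect(k))
h=cv2.cvtColor(cv2.imread('pics/side0.png'),cv2.COLOR_BGR2HSV);m=cv2.inRange(h,(0,0,222),(180,30,255));k2=np.zeros_like(m);k2[183:205,330:350]=m[183:205,330:350]
M=cv2.moments(k2,True);c2=(M['m10']/M['m00'],M['m01']/M['m00']);print('key side',M['m00'],c2,cv2.boundingRect(k2));print(tri(('top',*c),('side',*c2)),onz('top',*c,.043))
E
```

```text
29.175 [ 0.5354 -0.1513  0.16  ] -0.0004171469411821759 [-0.6095  0.3015 -0.0085]
side 46.5 (245, 251, 7, 12)
side 21.5 (202, 225, 15, 8)
0.04 (np.float64(249.2760896738923), np.float64(261.9806326229416)) (np.float64(256.6832990365024), np.float64(185.6111837122949))
0.075 (np.float64(248.28837439830883), np.float64(250.9392202196455)) (np.float64(255.16500586783428), np.float64(184.48946441731115))
key top 69.0 (366.17391304347825, 215.08695652173913) (357, 207, 15, 14)
key side 71.0 (337.2676056338028, 190.9718309859155) (330, 183, 14, 14)
(array([ 0.5483, -0.1618,  0.0472]), np.float64(0.002749390197473207)) [ 0.5498 -0.1618  0.043 ]
```

The latch grip now appears at side (249,251–262), its shut position. Next is the key at (0.546, −0.164), fingers closed and turned a quarter.

Call:
{"api": "drive_tool", "payload": {
  "rows": [
    [[0, 0, -0.175], [0.6, -0.6, 0], 0],
    [[0, 0, -0.175], [0.5, -0.6, 0], 0],
    [[0, 0, -0.175], [0, 0, 0], 0],
    [[0, 0, -0.175], [0, 0, 0], 0],
    [[0, 0, -0.175], [0, 0, 0], 0],
    [[0, 0, -0.175], [0, 0, -2], 0],
    [[0, 0, -0.175], [0, 0, -4], 0],
    [[0, 0, -0.175], [0, 0, -3], 0]
  ]
}}

```text
clock: 30.28
position: [0.5442, -0.1595, 0.0686]
ee_rot: [-0.0, 0.994, 0.111, -0.0]
contact_force: [0.1, -0.4, -0.7]
width: 0.0001
gripper_force: 0.0
```

Call:
{"api": "drive_tool", "payload": {
  "rows": [
    [[0, 0, -0.17], [0, 0, -1], 0],
    [[0, 0, 0], [0, 0, -0.5], 0],
    [[0, 0, 0], [0, 0, 0], 0]
  ]
}}

```text
clock: 30.65
position: [0.5452, -0.1602, 0.0546]
ee_rot: [0.0, 1.0, 0.03, 0.0]
contact_force: [0.1, 0.6, 0.1]
width: -0.0001
gripper_force: 0.0
```

```bash
python3 - <<'E'
from h import *
np.set_printoptions(precision=4,suppress=True)
s=manip.get_state();print(s['clock'],s['position'],s['ee_rot'],s['width'],s['contact_force'])
b=snap('side','side_7.png')
p=s['position']
for z in(0,.02,.03):print(z,np.round(proj('side',p+[0,0,z]),1))
print('key',np.round(proj('side',[.546,-.164,.043]),1))
g=b.mean(2).astype(int)
for r in range(172,204): print(r,' '.join('%3d'%g[r,c] for c in range(322,352)))
E
```

```text
30.65 [ 0.5452 -0.1602  0.0546] [0.     0.9995 0.0303 0.    ] -6.126519807135729e-05 [0.1288 0.6417 0.1313]
0 [337.7 189.3]
0.02 [338.  183.7]
0.03 [338.1 180.9]
key [337.7 191.9]
172 163 156 150 147 151 154 154 154 151 136 103  67  48  43  40  38  36  35  34  40  63 102 135 149 152 154 165 186 211 224
173 160 155 154 162 174 170 160 155 152 142 122  98  79  65  48  40  36  35  39  53  78 112 141 152 154 168 191 213 228 233
174 138 136 144 164 185 182 165 155 152 149 142 132 117  96  65  42  36  38  50  72  95 123 145 153 157 178 208 225 233 236
175 129 133 141 155 177 180 165 154 152 153 153 148 139 115  76  44  38  42  61  89 108 129 147 154 155 167 194 218 231 235
176 134 141 145 149 165 175 166 154 153 153 152 149 143 122  80  47  39  45  69  96 114 133 150 155 152 150 160 190 219 231
177 141 148 151 151 159 172 170 160 153 151 149 148 144 121  80  46  39  47  74 103 117 135 151 156 152 142 136 153 192 219
178 154 155 155 152 155 170 178 166 154 150 149 150 143 118  76  45  39  47  76 106 120 138 152 157 152 139 128 132 158 195
179 178 170 163 155 156 171 185 173 156 149 151 152 
[... 2347 characters left out ...]
  88  88  87  85  82  81  76  70  67  65  69  79  86  88  87  84  73  53  43  70
199  94  95  96  96  97  96  96  95  93  92  90  89  89  87  87  86  85  81  79  77  80  84  87  88  87  80  64  44  55  95
200  86  89  90  93  95  95  96  96  96  96  95  92  92  90  88  87  87  86  86  86  86  87  87  89  87  76  54  40  65 111
201  66  73  77  81  84  87  89  92  94  95  96  96  95  94  92  90  89  88  88  87  88  90  94  99  98  79  48  38  65 111
202  46  51  54  59  62  67  73  78  82  85  87  89  91  92  94  94  92  91  90  89  92 103 118 126 118  85  47  40  65 107
203  50  46  43  43  44  47  51  54  59  63  66  71  75  79  85  87  89  90  90  92 103 128 150 150 123  78  42  44  68 100
```

Call:
{"api": "drive_tool", "payload": {
  "rows": [
    [[0, 0, 0], [0, -0.3, -0.8], 0],
    [[0, 0, 0], [0, 0, -0.8], 0],
    [[0, 0, 0], [0, 0, -0.4], 0],
    [[0, 0, 0], [0, 0, -0.2], 0],
    [[0, 0, 0], [0, 0, 0], 0]
  ]
}}

```text
clock: 31.32
position: [0.5453, -0.1635, 0.032]
ee_rot: [-0.0, 1.0, 0.029, -0.0]
contact_force: [-0.9, -0.8, 0.4]
width: 0.0001
gripper_force: 0.0
```

Call:
{"api": "drive_tool", "payload": {
  "rows": [
    [[0, 0, 0], [0, 0, -0.15], 0],
    [[0, 0, 0], [0, 0, -0.15], 0],
    [[0, 0, 0], [0, 0, -0.1], 0],
    [[0, 0, 0], [0, 0, 0], 0]
  ]
}}

```text
clock: 31.82
position: [0.5453, -0.1635, 0.0281]
ee_rot: [0.0, 1.0, 0.029, -0.0]
contact_force: [0.7, 0.1, 0.5]
width: -0.0001
gripper_force: 0.0
```

Call:
{"api": "drive_tool", "payload": {
  "rows": [
    [[0, 0, 0], [0, 0, -0.15], 0],
    [[0, 0, 0], [0, 0, -0.15], 0],
    [[0, 0, 0], [0, 0, 0], 0]
  ]
}}

```text
clock: 32.2
position: [0.5452, -0.1635, 0.025]
ee_rot: [-0.0, 1.0, 0.029, -0.0]
contact_force: [-0.5, 0.0, -0.3]
width: 0.0001
gripper_force: 0.0
```

Call:
{"api": "drive_tool", "payload": {
  "rows": [
    [[0, 0, 0], [0, 0, -0.1], 0],
    [[0, 0, 0], [0, 0, -0.1], 0],
    [[0, 0, 0], [0, 0, 0], 0]
  ]
}}

```text
clock: 32.58
position: [0.5453, -0.1635, 0.0231]
ee_rot: [0.0, 1.0, 0.029, -0.0]
contact_force: [0.8, -0.0, 0.5]
width: -0.0
gripper_force: 0.0
```

Call:
{"api": "drive_tool", "payload": {
  "rows": [
    [[0, 0, 0], [0, 0, -0.1], 0],
    [[0, 0, 0], [0, 0, -0.1], 0],
    [[0, 0, 0], [0, 0, 0], 0]
  ]
}}

```text
clock: 32.95
position: [0.5455, -0.1636, 0.0213]
ee_rot: [0.0, 1.0, 0.029, 0.0]
contact_force: [-0.1, 0.4, 0.1]
width: 0.0005
gripper_force: 0.6
```

Call:
{"api": "drive_tool", "payload": {
  "rows": [
    [[0, 0, 0], [0, 0, -0.1], 0],
    [[0, 0, 0], [0, 0, -0.1], 0],
    [[0, 0, 0], [0, 0, 0], 0]
  ]
}}

```text
clock: 33.33
position: [0.5458, -0.1636, 0.0197]
ee_rot: [0.0, 1.0, 0.029, 0.001]
contact_force: [0.2, 1.3, 5.0]
width: 0.0003
gripper_force: 2.5
```

Call:
{"api": "drive_tool", "payload": {
  "rows": [
    [[0, 0, 0], [0, 0, -0.05], 0],
    [[0, 0, 0], [0, 0, 0], 0]
  ]
}}

```text
clock: 33.58
position: [0.5459, -0.1636, 0.0194]
ee_rot: [0.0, 1.0, 0.029, 0.001]
contact_force: [-0.3, 1.7, 5.9]
width: -0.0001
gripper_force: 2.8
```

The key gave at 5.9 N, about 2.3 mm of travel. I'll let go and back away.

Call:
{"api": "drive_tool", "payload": {
  "rows": [
    [[0, 0, 0], [0, 0, 0.3], 0],
    [[0, 0, 0], [0, 0, 1], 0],
    [[0, 0, 0], [0, 0, 3], 0],
    [[0, 0, 0], [-1, -1, 5], 0],
    [[0, 0, 0], [-3, -4, 4], 0],
    [[0, 0, 0], [-2, -4, 2], 0],
    [[0, 0, 0], [0, 0, 0], 0]
  ]
}}

```text
clock: 34.45
position: [0.4858, -0.2557, 0.1731]
ee_rot: [0.002, 1.0, 0.027, 0.001]
contact_force: [0.3, -0.1, 0.6]
width: -0.0
gripper_force: 0.0
```

```bash
python3 - <<'E'
from h import *
np.set_printoptions(precision=4,suppress=True)
s=manip.get_state();print(s['clock'],s['position'],s['contact_force'])
b=snap('side','side_8.png')[:,:,::-1];a=snap('top','top_8.png')[:,:,::-1]
h=cv2.cvtColor(b,cv2.COLOR_BGR2HSV);m=cv2.inRange(h,(15,60,110),(32,170,255));m[:160]=0;m[262:]=0;m[:,:230]=0;m[:,330:]=0
cs,_=cv2.findContours(m,cv2.RETR_EXTERNAL,cv2.CHAIN_APPROX_NONE);q=max(cs,key=cv2.contourArea);print('last',cv2.contourArea(q),cv2.minAreaRect(q))
k=(b.max(2)<70).astype(np.uint8)*255;k[:,:230]=0;k[:240]=0;k[285:]=0;k[:,300:]=0
cs,_=cv2.findContours(k,cv2.RETR_EXTERNAL,cv2.CHAIN_APPROX_NONE);print('grip',[cv2.boundingRect(q) for q in cs if cv2.contourArea(q)>10])
g=a.mean(2).astype(int)
for u,v in((286,165),(335,164)):
    for r in range(v-4,v+6): print(' '.join('%3d'%g[r,c] for c in range(u-6,u+7)))
    print()
# others moved?
for nm,bx in(('pad',(350,236,388,270)),('spanner',(243,232,277,275)),('big1',(198,138,222,200)),('big2',(398,208,456,250))):
    x0,y0,x1,y1=bx;o=cv2.imread('pics/top0.png');print(nm,np.abs(a[y0:y1,x0:x1].astype(int)-o[y0:y1,x0:x1]).max(2).__gt__(40).sum())
E
```

```text
34.45 [ 0.4858 -0.2557  0.1731] [ 0.316  -0.1317  0.6374]
last 495.5 ((266.96630859375, 212.8539276123047), (14.203969955444336, 46.85190200805664), 32.0053825378418)
grip [(245, 251, 7, 12)]
232 210 220 218 254 255 255 255 255 255 255 255 255
237 202 241 255 255 255 255 255 255 255 255 255 255
208 196 250 255 255 255 255 255 255 255 255 255 255
156 208 250 255 255 251 239 243 254 255 255 255 255
210 221 250 255 248 197 240 205 210 255 255 255 255
246 221 250 255 237 176 236 207 195 255 255 255 255
247 228 250 255 254 187 205 196 238 255 255 255 255
248 244 250 255 255 249 235 244 255 255 255 255 255
249 254 249 255 255 255 255 255 255 255 252 255 244
250 255 245 255 255 255 255 255 255 255 196 214 191

255 255 255 252 255 255 255 255 255 255 239 246 239
255 255 255 255 255 255 255 255 255 255 220 232 198
255 255 255 254 240 242 241 229 238 255 216 227 214
255 255 255 226 155 200 215 155 191 255 237 226 251
255 255 255 225 165 223 231 166 192 255 254 226 251
255 255 255 236 158 191 191 147 192 255 254 223 251
255 255 255 254 223 222 227 231 243 255 253 219 252
255 255 255 255 255 255 255 255 255 255 253 213 252
255 255 255 255 255 255 255 255 255 255 255 205 252
214 247 252 255 255 255 255 255 255 255 255 191 252

pad 443
spanner 0
big1 0
big2 1463
```

```bash
python3 -c "
from rig import job
print(job.sign_off())"
```

```text
the job is handed in; nothing more can be done
None
```

The job is handed in at 34.5 s: the last is upright in the nest (about 2 mm towards the rear), the pallet home on both pins, the latch at its stop, and the start key pressed to 5.9 N and released; the felt pad and one big last were hidden by the arm in the final picture check.

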